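# Brush out the watchmaker's cleaning jars and set them to dry

## Robot

A 6-joint arm with a two-finger parallel gripper is mounted at the origin on the work surface. World frame = base frame: x ahead of the robot, y to its left, z up, the work surface at z = 0. Lengths are in mm, angles in rad, forces in N, time in s.
With the tool pointing down it reaches from about 350 to 1000 mm from the base axis. Payload 7.1 kg.
Tool frame: the origin (TCP) lies midway between the tips of the shut fingers; the grasp point (between the pads) lies 19 mm behind it; z points along the fingers, y is the line along which they close (so a half turn about z gives the same grasp; the last joint's range is limited). The gripper opens to 85 mm and grips with 20 to 120 N. Pads are 22 mm wide; open, the fingers measure 114 mm over their backs; the gripper's body (76 mm by 85 mm) begins 54 mm behind the grasp point. The pads swing forward as they close: fully open they stand 13 mm farther back than shut.
Start: joints at [1.165, 0.423, 1.63, -0, 1.089, -0.019], TCP at [235.734, 578.821, 231.319] pointing down, gripper open.
Joint ranges: [-3, 3], [-0.9, 2.11], [0.09, 2.58], [-1.31, 4.45], [0.11, 2.69], [-2.54, 2.54]. Speed limits (rad/s): [2.39, 2.39, 3.01, 3.14, 3.14, 3.14].

## Interface

Orientations are given as a 3x3 rotation matrix whose columns are the frame's x, y, z axes.
In Python, from station import r, eyes gives the robot as it stands.
- The arm moves only by the tool play_rows, never from a script. Its argument "commands" is a list of rows, each a list of 3 entries, a list of its own where there are three numbers: the opening, from -1 (shut) to 1 (fully open), then the shift along the tool's x, y, z in units of 0.25 m (1.0 is 0.25 m), then the turn, a rotation vector about the tool's x, y, z in units of 0.5 rad (1.0 is 0.5 rad). In form: [[grip, [dx, dy, dz], [rx, ry, rz]], ...]. A call has 1 to 8 rows; each row shifts and turns the commanded pose from where the row before left it, along the tool's axes as they then stand; what a row does not reach is not made up. A row lasts 1/12 s, in which the tool goes at most 41.7 mm and 7.16 degrees, less where a joint would pass 70% of its speed; a pose out of reach is approached as far as the arm can. A call with a number of a shift or a turn outside -1 to 1 is refused whole. A call with a gripper value outside its range is refused whole. The fingers move at their own pace and stop on an object; "force" is the grip in N (left out, the last holds). Time passes only in rows, so rows that do not move let the fingers close. It gives the time, the measured TCP pose, the force, the opening and the grip force at its end, in the units of the state.
- r.state(): the state, without advancing time (a new reading comes with each control period).
- eyes.get_image(name): name is "scene" or "top" or "wrist"; returns the picture (400x640x3 uint8, red, green, blue); there is no depth.
- eyes.camera_params(name): a dict with "vfov" (degrees; the focal length in pixels is half the picture's height over the tangent of half this angle, whatever the lens; pixels are square), "cx", "cy" (the principal point, pixels), "extrinsics" (4x4, takes a point from world to camera coordinates). Camera axes: x right, y down, z forward; pixel columns grow to the right and rows downward; lengths in mm; the calibration is good to about 2 mm. A picture is of the moment at which its call begins: read the wrist's pose just before it. camera_params takes no time and is no camera call; for the wrist camera it gives the pose at the moment of the call.
- r.finish_job(): hands the job in; it is judged then, once.
The state is a dict: "time": time; "qpos": joint angles; "dq": joint speeds; "effort": joint torques, N m; "tool_pos": TCP position; "tcp_rot": TCP orientation; "wrist_force": force on the tool from outside, world axes, zero at the start; "torque": the same for the moment, N m; "finger_gap": finger opening in mm; "gripper_force": force on a finger pad.
Only numpy, scipy, OpenCV 4.12 (cv2) and the standard library are available. Lean on these libraries where they do the work, as an engineer would, in place of code of your own. Each camera call takes 0.05 s, during which the arm holds its last target. There are 200 camera calls.

## Task

Take the lids off the glass cleaning jars that have one and lay them knob up, side by side, in the steel tray; then scrub out each jar with the long brush, the tallest first and the lowest last: in each, push the brush right down to the floor, draw it at least half way up the jar, and push it right down to the floor again. Stand the brush back in its stand and set all the jars upright on the dryer's plate. Only then press the dryer's start button fully down and let it go.

Things in the scene. Friction and masses are not known exactly. Their poses are not given: they have to be found in the camera images.
- jar_tall: Open round glass jar (loose, about 0.35 kg), 110 mm high, outside diameter 66, wall 4, floor 6 mm thick, so the inside is 58 mm wide. Origin: centre of its underside, z up its axis. At the start a knobbed lid may sit on it.
- jar_mid: Open round glass jar (loose, about 0.35 kg), 90 mm high, outside diameter 66, wall 4, floor 6 mm thick, so the inside is 58 mm wide. Origin: centre of its underside, z up its axis. At the start a knobbed lid may sit on it.
- jar_low: Open round glass jar (loose, about 0.35 kg), 70 mm high, outside diameter 66, wall 4, floor 6 mm thick, so the inside is 58 mm wide. Origin: centre of its underside, z up its axis. At the start a knobbed lid may sit on it.
- lid_tall: Round lid (loose, 80 g) that starts on jar_tall; may be absent, the jar being open then. All lids are alike: a glass plug 50 mm wide and 10 high that hangs 10 mm into the jar, an aluminium flange 74 mm wide and 5 thick (10 to 15 mm above the origin) that rests on the rim, a cylindrical knob 24 mm wide and 32 high on top (15 to 47 mm). Origin: centre of the plug's underside, z up.
- lid_mid: Round lid (loose, 80 g) that starts on jar_mid; may be absent, the jar being open then. All lids are alike: a glass plug 50 mm wide and 10 high that hangs 10 mm into the jar, an aluminium flange 74 mm wide and 5 thick (10 to 15 mm above the origin) that rests on the rim, a cylindrical knob 24 mm wide and 32 high on top (15 to 47 mm). Origin: centre of the plug's underside, z up.
- lid_low: Round lid (loose, 80 g) that starts on jar_low; may be absent, the jar being open then. All lids are alike: a glass plug 50 mm wide and 10 high that hangs 10 mm into the jar, an aluminium flange 74 mm wide and 5 thick (10 to 15 mm above the origin) that rests on the rim, a cylindrical knob 24 mm wide and 32 high on top (15 to 47 mm). Origin: centre of the plug's underside, z up.
- brush: Long jar brush (loose, 110 g), 230 mm long, standing upright in its stand, head down: round bristle head 34 mm wide and 62 long (rigid), wire shank 8 mm wide, wooden handle 18 mm wide from 135 to 230 mm. Origin: centre of the head's lower end, z along the brush towards the handle.
- brush_tip (a point): Centre of the lower end of the bristle head (the brush's origin).
- brush_grip (a point): Point on the handle's axis, 195 mm above brush_tip, 35 mm below the handle's top: a good place to grip from above.
- stand_in (a point): Brush stand: fixed dark steel cup 72 mm high, outside diameter 58, inside 50 mm wide, floor 6 mm thick, on a round foot 84 mm wide. The point is the centre of its inner floor. It may stand on the robot's left or right, the tray on the other side.
- tray: Open low steel tray for the lids (loose, 0.5 kg), 100 mm along its x, 284 mm along its y, walls 18 mm high and 4 mm thick, floor 4 mm thick. Three lids fit flat side by side along its y (90 mm apart). Origin: centre of its underside.
- start_top (a point): Centre of the top face of the round grey start button (30 mm wide, in a black housing) on the flat top of the dryer's control block, which stands at one end of the plate: 80 x 80 mm, its top 90 mm above the bench. The point moves with the button.
- plate (a point): Centre of the bare aluminium drying plate, the top of the warm-plate dryer, a fixed low grey box at the bench's far side: flat, 120 mm along its x, 300 along its y, 30 mm above the bench. z up. Three jars fit along y, 95 mm apart. At its +y end a control block with the start button stands 60 mm higher (block face 150 mm, button 190 mm from this point).
- start (a joint): Travel of the start button: 0 up, 0.006 m fully down; spring, about 5 N to push fully down; it springs back when let go.
Mind the look-alikes: they are no part of the job. Leave any green look-alike of the jar_tall alone.

How it is judged:
By the outcome, as a careful person would: the job done as asked, in the order asked, and still so for the second after the job is handed in, with the robot touching nothing.
Of lid_tall, lid_mid, lid_low only 1 to 3 are there at a start; the rules pass over those that are not, and their reading is None.
At some moment in a run one of tray, jar_tall, jar_mid, jar_low may be knocked a few centimetres aside while the robot is not near it.
It also fails if it takes over 210 s, if anything falls off the work surface, if the arm or the gripper's body presses on something with over 40 N, if the wrist force passes 120 N, or if a joint passes its speed limit or range.

## Working session

There is one attempt and no reset: what is moved stays moved. The work goes in short steps, Python scripts to look and compute and a tool call to move; the robot and the scene stay as the last step left them, time stands still between calls to the robot, and variables do not carry over. Pictures are saved under pics/ and viewed, at most 14 in all, crops included, and the job is handed in when it is done.

Besides the shell and the picture viewer there is one more tool, called after "Request:" by a JSON object that holds its "api" and its "payload". play_rows: Moves the arm, as the interface text tells. Its arguments: {"type":"object","properties":{"commands":{"type":"array"},"force":{"type":"number"}},"required":["commands"]}

```bash
ls; mkdir -p pics; python3 - <<'E'
from station import r, eyes
import cv2,json
s=r.state();print(s['time'],s['tool_pos'],s['tcp_rot'],s['finger_gap'])
for n in("scene","top"):
    im=eyes.get_image(n);cv2.imwrite(f"pics/{n}0.png",im[:,:,::-1]);p=eyes.camera_params(n);print(n,p)
E
```

```text
pics
0.0 [235.52809149 578.33512756 230.55515516] [[-9.26102738e-01  3.77270881e-01 -6.32963450e-04]
 [ 3.77271407e-01  9.26101704e-01 -1.38555535e-03]
 [ 6.34588432e-05 -1.52196561e-03 -9.99998840e-01]] 85.3215263745984
scene {'vfov': 51.7143598855815, 'cx': 321.17291935909145, 'cy': 195.47720278842928, 'extrinsics': array([[-6.47694716e-01,  7.61660709e-01,  1.90923687e-02,
         3.65811737e+02],
       [ 4.88939119e-01,  4.34737196e-01, -7.56268542e-01,
        -1.73891190e+02],
       [-5.84320197e-01, -4.80496133e-01, -6.53982701e-01,
         1.38339176e+03],
       [ 0.00000000e+00,  0.00000000e+00,  0.00000000e+00,
         1.00000000e+00]])}
top {'vfov': 57.30533041658981, 'cx': 318.28614635604833, 'cy': 204.23803002580797, 'extrinsics': array([[-2.40996468e-02, -9.99131332e-01, -3.39969027e-02,
         2.97725877e+01],
       [-9.87920320e-01,  2.90088501e-02, -1.52223286e-01,
         6.08192712e+02],
       [ 1.53077266e-01,  2.99177035e-02, -9.87761247e-01,
         8.66015358e+02],
       [ 0.00000000e+00,  0.00000000e+00,  0.00000000e+00,
         1.00000000e+00]])}
```

View pics/scene0.png

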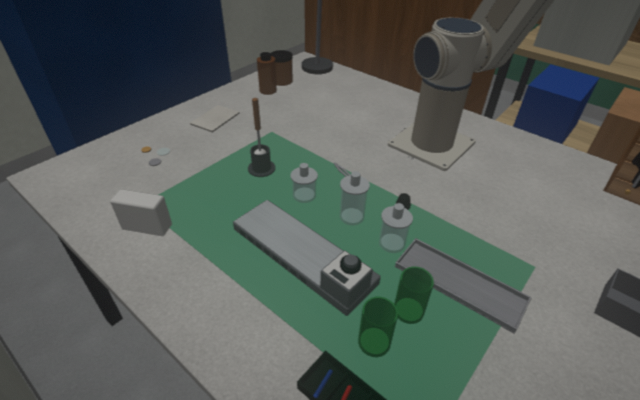

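View pics/top0.png

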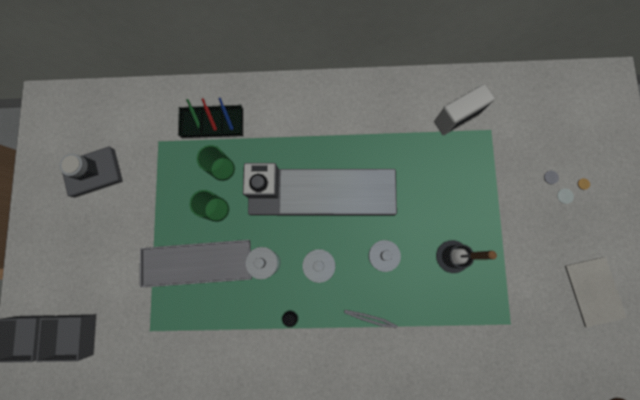

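The scene view shows three lidded clear jars with knobs near (304,168), (355,178) and (397,210). It also shows the brush in its stand at (260,155), the tray at (462,283), the dryer at (305,250) with its button at (350,263), and two green look-alike jars at (378,325) and (413,293). In the top view the lids are at (260,263), (319,266) and (385,255), and the brush stand is at (455,256).

Could be mistaken:
- **Jars:** the three clear jars, against the green look-alikes at top (222,168) and (216,208).
- **Button:** the one on the block at (259,182), against the black knob at (290,318).

The clear lidded jars and the button on the block match the description. I'll check them in a crop.

```bash
cat > h.py <<'E'
from station import r, eyes
import numpy as np, cv2
def cam(n):
    p=eyes.camera_params(n); f=200/np.tan(np.radians(p['vfov'])/2)
    E=np.array(p['extrinsics']); return np.array([[f,0,p['cx']],[0,f,p['cy']],[0,0,1]]),E
def ray(c,u,v):
    K,E=c; R,t=E[:3,:3],E[:3,3]
    d=R.T@np.linalg.solve(K,[u,v,1.]); return -R.T@t,d
def plane(c,u,v,z):
    o,d=ray(c,u,v); return o+d*(z-o[2])/d[2]
def tri(c1,p1,c2,p2):
    P=[c[0]@c[1][:3] for c in (c1,c2)]
    X=cv2.triangulatePoints(P[0],P[1],np.float64(p1),np.float64(p2))[:,0]; return X[:3]/X[3]
def proj(c,X):
    q=c[0]@(c[1][:3,:3]@np.array(X,float)+c[1][:3,3]); return q[:2]/q[2]
E
python3 - <<'E'
from h import *
t,s=cam('top'),cam('scene')
np.set_printoptions(precision=1,suppress=True)
for a,b in [((260,263),(397,210)),((319,266),(355,178)),((385,255),(304,168)),((259,182),(350,263)),((491,255),(256,100))]: print(tri(t,a,s,b))
a=cv2.imread('pics/top0.png');b=cv2.imread('pics/scene0.png')
z=lambda i,x,y,w,h:cv2.resize(i[y:y+h,x:x+w],(w*3,h*3),interpolation=cv2.INTER_CUBIC)
cv2.imwrite('pics/c1.png',np.vstack([z(a,240,225,265,65),z(b,235,90,265,130)]))
E
```

```text
[467.5 147.4 112.1]
[457.2  13.9 131. ]
[ 478.3 -137.4   97.8]
[657.9 153.9  97.6]
[ 470.7 -318.2  231.6]
```

View pics/c1.png

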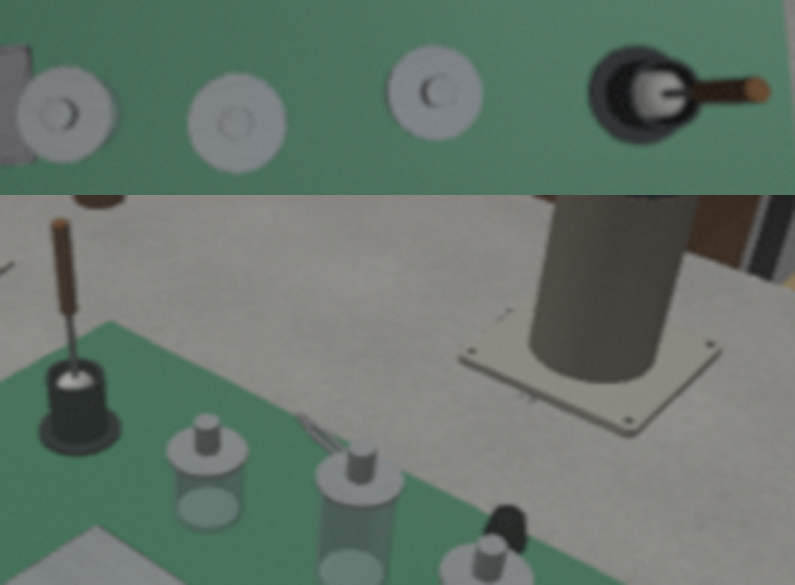

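```bash
python3 - <<'E'
from h import *
t,s=cam('top'),cam('scene')
np.set_printoptions(precision=1,suppress=True)
for n,H,a,f,b in [('mid',90,(259.3,262.7),(262,263),(398.7,206.7)),('tall',110,(318.7,265.7),(319,266),(355.7,174.7)),('low',70,(387,255.7),(385.3,256),(304.3,165.7))]:
    print(n,tri(t,a,s,b),plane(t,*a,H+37),plane(t,*f,H+5),plane(s,*b,H+37))
print('brush',tri(t,(494,255),s,(255.7,99)),'shank/head', tri(t,(240+662/3,225+92/3),s,(235+74/3,90+180/3)))
print('stand foot',plane(t,240+637/3,225+95/3,3),plane(s,235+80/3,90+235/3,3),'rim',plane(t,240+652/3,225+93/3,72),plane(s,235+76/3,90+175/3,72))
im=cv2.imread('pics/top0.png');hsv=cv2.cvtColor(im,cv2.COLOR_BGR2HSV)
m=cv2.inRange(hsv,(0,0,60),(179,60,255));mat=np.zeros_like(m);
m[:,:155]=m[:,:155];
for n,(x0,x1,y0,y1),z in [('tray',(135,253,236,292),18),('plate',(276,402,165,220),30)]:
    print(n,[plane(t,u,v,z)[:2] for u,v in {'tray':[(141,250),(249,241),(251,280),(142,286.5)],'plate':[(280,170.5),(395,169.5),(396,214),(280,214)]}[n]])
print('btn',plane(t,259,181,96),plane(s,350,263,96))
z=lambda i,x,y,w,h:cv2.resize(i[y:y+h,x:x+w],(w*3,h*3),interpolation=cv2.INTER_CUBIC)
cv2.imwrite('pics/c2.png',z(im,138,155,262,140))
E
```

```text
mid [467.3 148.4 122.9] [468.3 145.9 127. ] [467.5 145.8  95. ] [470.4 151.5 127. ]
tall [457.6  14.7 142.1] [458.8  12.8 147. ] [457.7  13.2 115. ] [461.9  19.5 147. ]
low [ 475.7 -140.   103. ] [ 477.  -141.1  107. ] [ 476.7 -142.    75. ] [ 478.8 -134.7  107. ]
brush [ 469.6 -322.1  233.2] shank/head [ 472.8 -318.3   69.9]
stand foot [ 471.5 -321.     3. ] [ 472.6 -316.5    3. ] rim [ 472.6 -310.3   72. ] [ 467.4 -320.2   72. ]
tray [array([507.8, 472.7]), array([523.6, 193.5]), array([425.8, 188. ]), array([415.9, 465.4])]
plate [array([702.6, 111. ]), array([ 695.6, -184.6]), array([ 580.9, -180.7]), array([589.2, 111.9])]
btn [661.7 152.8  96. ] [655.9 154.2  96. ]
```

View pics/c2.png

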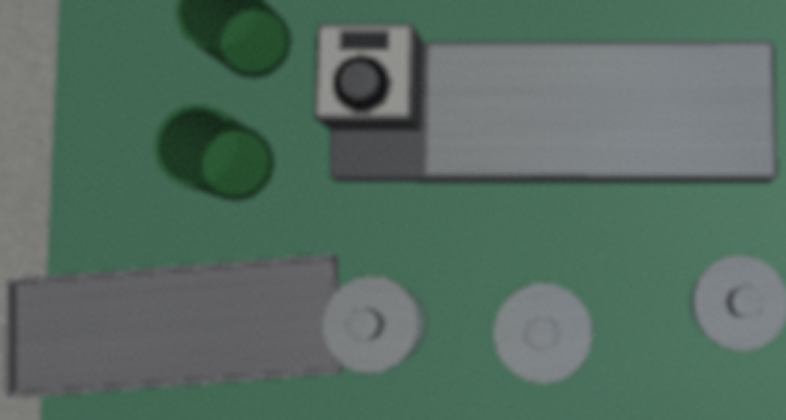

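The crop confirms three clear jars with knobbed lids. By knob height they are mid at y≈147, tall at y≈14 and low at y≈-140. The tray is to the left, and the green jars are left alone. I'll turn the tool so it closes along world x and move to above the mid jar.

Request:
{"api": "play_rows", "payload": {"commands": [[1,[0,0,0],[0,0,0.237]],[1,[0,0,0],[0,0,0.237]],[1,[0,0,0],[0,0,0.237]],[1,[0,0,0],[0,0,0.237]],[1,[0,0,0],[0,0,0.237]]], "force": 40}}

```text
time: 0.52
tool_pos: [235.6, 578.5, 230.9]
tcp_rot: [[-0.553, 0.833, -0.0], [0.833, 0.553, -0.001], [-0.001, -0.001, -1.0]]
wrist_force: [-0.3, -0.8, 0.3]
finger_gap: 85.0
gripper_force: 0.0
```

Request:
{"api": "play_rows", "payload": {"commands": [[1,[0,0,0],[0,0,0.237]],[1,[0,0,0],[0,0,0.237]],[1,[0,0,0],[0,0,0.237]],[1,[0,0,0],[0,0,0.237]],[1,[0,0,0],[0,0,0.237]]]}}

```text
time: 0.93
tool_pos: [235.6, 578.5, 230.8]
tcp_rot: [[0.007, 1.0, -0.0], [1.0, -0.007, -0.001], [-0.001, -0.0, -1.0]]
wrist_force: [0.2, 0.4, 0.4]
finger_gap: 85.5
gripper_force: 0.0
```

Request:
{"api": "play_rows", "payload": {"commands": [[1,[-0.108,0.058,0],[0,0,0]],[1,[-0.108,0.058,0],[0,0,0]],[1,[-0.108,0.058,0],[0,0,0]],[1,[-0.108,0.058,0],[0,0,0]],[1,[-0.108,0.058,0],[0,0,0]],[1,[-0.108,0.058,0],[0,0,0]],[1,[-0.108,0.058,0],[0,0,0]],[1,[-0.108,0.058,0],[0,0,0]]]}}

```text
time: 1.6
tool_pos: [351.8, 361.2, 231.1]
tcp_rot: [[0.001, 1.0, -0.0], [1.0, -0.001, -0.0], [-0.0, -0.0, -1.0]]
wrist_force: [0.7, 0.1, -0.0]
finger_gap: 85.6
gripper_force: 0.0
```

Request:
{"api": "play_rows", "payload": {"commands": [[1,[-0.108,0.058,0],[0,0,0]],[1,[-0.108,0.058,0],[0,0,0]],[1,[-0.108,0.058,0],[0,0,0]],[1,[-0.108,0.058,0],[0,0,0]],[1,[-0.108,0.058,0],[0,0,0]],[1,[-0.108,0.058,0],[0,0,0]],[1,[-0.1,0.058,0],[0,0,0]],[1,[0,0,0],[0,0,0]]]}}

```text
time: 2.27
tool_pos: [454.6, 172.3, 231.3]
tcp_rot: [[0.004, 1.0, 0.001], [1.0, -0.004, -0.001], [-0.001, 0.001, -1.0]]
wrist_force: [-0.2, 0.1, 0.1]
finger_gap: 85.4
gripper_force: 0.0
```

```bash
cat >> h.py <<'E'
def st():
    s=r.state(); from scipy.spatial.transform import Rotation as Ro
    D=np.array([[0,1,0],[1,0,0],[0,0,-1.]])  # wanted tcp_rot
    rv=Ro.from_matrix(np.array(s['tcp_rot']).T@D).as_rotvec()/0.5
    print('t%.1f'%s['time'],'tcp',np.round(s['tool_pos'],1),'rotfix',np.round(rv,3),'F',np.round(s['wrist_force'],1),'gap %.1f gf %.1f'%(s['finger_gap'],s['gripper_force'])); return s
def go(s,x,y,z,n=None):  # total in tool units
    d=np.array([y-s['tool_pos'][1],x-s['tool_pos'][0],-(z-s['tool_pos'][2])])/250
    k=n or max(1,int(np.ceil(np.linalg.norm(d)/0.12))); print('->',(x,y,z),'tot',np.round(d,3),'rows',k,'each',np.round(d/k,4))
def shot(n,name):
    c=cam(n); im=eyes.get_image(n)[:,:,::-1].copy(); cv2.imwrite('pics/%s.png'%name,im); return c,im
E
python3 - <<'E'
from h import *
s=st(); go(s,468,146.5,140,4)
c,im=shot('wrist','w1')
for n,p in [('mid',(467.5,146,127)),('tall',(458,14,147)),('tr',(472.4,240,4))]: print(n,proj(c,p))
print(np.round(c[1],2))
E
```

```text
t2.3 tcp [454.6 172.3 231.3] rotfix [ 0.001  0.002 -0.008] F [-0.2  0.1  0.1] gap 85.4 gf 0.0
-> (468, 146.5, 140) tot [-0.103  0.054  0.365] rows 4 each [-0.0258  0.0134  0.0913]
mid [337.81652765 231.58535539]
tall [325.4719917  389.78377022]
tr [338.2542863   93.96994809]
[[ 1.0000e+00 -0.0000e+00  0.0000e+00 -4.5438e+02]
 [-0.0000e+00 -9.5000e-01  3.2000e-01  1.2227e+02]
 [-0.0000e+00 -3.2000e-01 -9.5000e-01  4.3699e+02]
 [ 0.0000e+00  0.0000e+00  0.0000e+00  1.0000e+00]]
```

View pics/w1.png

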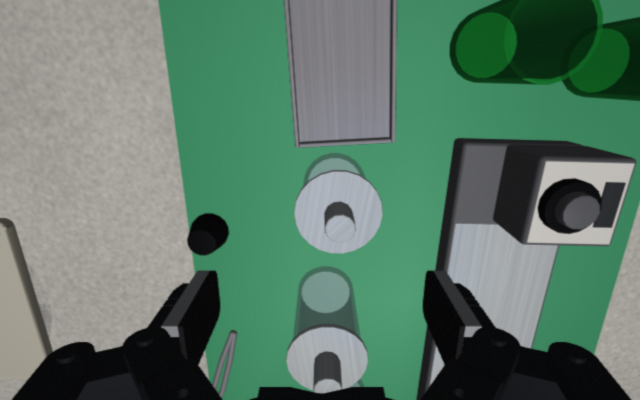

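The wrist view shows the mid knob top at (340,229), within 3 px of the prediction. The tall knob top is at (327,386), the tray's near corners at (296,147) and (395,142), and the button at (580,211).

```bash
python3 - <<'E'
from h import *
np.set_printoptions(precision=1,suppress=True)
s=st();c=cam('wrist')
print('mid',plane(c,340,229,127),'flange',plane(c,338.5,211,95),'tall',plane(c,326,385,147),'flange',plane(c,327,360,115))
print('tray',plane(c,296,146.5,18),plane(c,395,142,18),plane(c,285.5,0,18),plane(c,396.5,0,18),'btn',plane(c,580,211,96))
go(s,468,147,150);go(s,468,147,101)
E
```

```text
t2.3 tcp [453.6 173.7 231.1] rotfix [-0.  0. -0.] F [0.4 0.9 0.2] gap 85.2 gf 0.0
mid [468.  149.7 127. ] flange [468.3 152.1  95. ] tall [457.3  20.8 147. ] flange [458.6  16.4 115. ]
tray [429.  192.1  18. ] [527.5 196.2  18. ] [423.2 321.9  18. ] [521.1 321.5  18. ] btn [668.2 151.6  96. ]
-> (468, 147, 150) tot [-0.1  0.1  0.3] rows 3 each [-0.   0.   0.1]
-> (468, 147, 101) tot [-0.1  0.1  0.5] rows 5 each [-0.   0.   0.1]
```

Request:
{"api": "play_rows", "payload": {"commands": [[0.3,[-0.035,0.018,0.07],[0,0,0]],[0.3,[-0.035,0.018,0.09],[0,0,0]],[0.3,[-0.034,0.019,0.1],[0,0,0]],[0.3,[0,0,0.1],[0,0,0]],[0.3,[0,0,0.1],[0,0,0]],[0.3,[0,0,0.06],[0,0,0]],[-1,[0,0,0],[0,0,0]],[-1,[0,0,0],[0,0,0]]]}}

```text
time: 2.98
tool_pos: [465.6, 150.1, 100.7]
tcp_rot: [[0.0, 1.0, -0.002], [1.0, -0.0, -0.001], [-0.001, -0.002, -1.0]]
wrist_force: [1.1, 0.1, 0.5]
finger_gap: 32.7
gripper_force: 0.0
```

Request:
{"api": "play_rows", "payload": {"commands": [[-1,[0,0,0],[0,0,0]],[-1,[0,0,0],[0,0,0]],[-1,[0,0,0],[0,0,0]],[-1,[0,0,0],[0,0,0]]]}}

```text
time: 3.32
tool_pos: [467.0, 149.8, 102.2]
tcp_rot: [[0.001, 1.0, 0.002], [1.0, -0.001, 0.0], [0.0, 0.002, -1.0]]
wrist_force: [0.6, 0.5, -0.6]
finger_gap: 22.0
gripper_force: 39.2
```

Request:
{"api": "play_rows", "payload": {"commands": [[-1,[0,0,-0.05],[0,0,0]],[-1,[0,0,-0.1],[0,0,0]],[-1,[0,0,-0.1],[0,0,0]],[-1,[0,0,0],[0,0,0]]]}}

```text
time: 3.65
tool_pos: [469.3, 150.4, 168.2]
tcp_rot: [[0.001, 1.0, 0.007], [1.0, -0.001, 0.002], [0.002, 0.007, -1.0]]
wrist_force: [0.7, 0.0, -1.2]
finger_gap: 22.8
gripper_force: 39.3
```

```bash
python3 - <<'E'
from h import *
s=st(); go(s,466,425,162);go(s,466,425,25)
E
```

```text
t3.6 tcp [469.3 150.4 168.2] rotfix [ 0.015 -0.004 -0.002] F [ 0.7  0.  -1.2] gap 22.8 gf 39.3
-> (466, 425, 162) tot [ 1.098 -0.013  0.025] rows 10 each [ 0.1098 -0.0013  0.0025]
-> (466, 425, 25) tot [ 1.098 -0.013  0.573] rows 11 each [ 0.0999 -0.0012  0.0521]
```

Request:
{"api": "play_rows", "payload": {"commands": [[-1,[0.08,-0.001,0],[0,0,0]],[-1,[0.11,-0.001,0],[0,0,0]],[-1,[0.11,-0.001,0],[0,0,0]],[-1,[0.11,-0.001,0],[0,0,0]],[-1,[0.11,-0.001,0],[0,0,0]],[-1,[0.11,-0.001,0],[0,0,0]],[-1,[0.11,-0.001,0],[0,0,0]],[-1,[0.11,-0.001,0],[0,0,0]]]}}

```text
time: 4.32
tool_pos: [464.4, 363.4, 163.7]
tcp_rot: [[0.001, 1.0, 0.0], [1.0, -0.001, 0.0], [0.0, 0.0, -1.0]]
wrist_force: [0.1, -0.1, -0.3]
finger_gap: 22.5
gripper_force: 39.3
```

Request:
{"api": "play_rows", "payload": {"commands": [[-1,[0.11,-0.001,0],[0,0,0]],[-1,[0.08,-0.001,0.02],[0,0,0]],[-1,[0.058,0,0.06],[0,0,0]],[-1,[0,0,0.1],[0,0,0]],[-1,[0,0,0.1],[0,0,0]],[-1,[0,0,0],[0,0,0]],[-1,[0,0,0],[0,0,0]]]}}

```text
time: 4.9
tool_pos: [463.3, 423.2, 92.5]
tcp_rot: [[0.001, 1.0, -0.003], [1.0, -0.001, -0.002], [-0.002, -0.003, -1.0]]
wrist_force: [0.0, 0.7, -0.5]
finger_gap: 22.4
gripper_force: 39.4
```

```bash
python3 - <<'E'
from h import *
s=st(); c,im=shot('wrist','w2'); go(s,466,425,25)
E
```

```text
t4.9 tcp [463.3 423.2  92.5] rotfix [-0.005  0.005 -0.002] F [ 0.   0.7 -0.5] gap 22.4 gf 39.4
-> (466, 425, 25) tot [0.007 0.011 0.27 ] rows 3 each [0.0024 0.0036 0.09  ]
```

View pics/w2.png

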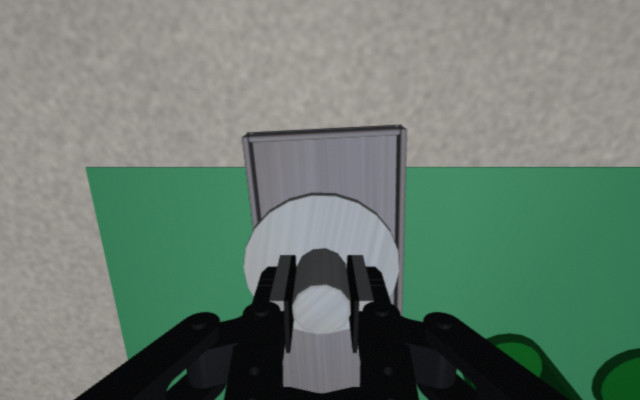

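The lid is held level over the tray, whose far corners are at (244,133) and (406,127).

```bash
python3 - <<'E'
from h import *
s=st(); c=cam('wrist')
for p in [(244,133),(406,127),(405,300)]: print(np.round(plane(c,*p,18),1))
E
```

```text
t5.0 tcp [464.4 424.   94.1] rotfix [-0.001  0.001 -0.002] F [-0.1 -0.1 -1.1] gap 22.5 gf 39.4
[418.  475.5  18. ]
[516. 479.  18.]
[524.5 357.2  18. ]
```

Request:
{"api": "play_rows", "payload": {"commands": [[-1,[0.004,0.009,0.06],[0,0,0]],[-1,[0,0.008,0.08],[0,0,0]],[-1,[0,0,0.08],[0,0,0]],[-1,[0,0,0.034],[0,0,0]],[-1,[0,0,0.017],[0,0,0]],[-1,[0,0,0],[0,0,0]],[-1,[0,0,0],[0,0,0]]]}}

```text
time: 5.53
tool_pos: [469.3, 425.5, 27.0]
tcp_rot: [[0.001, 1.0, 0.001], [1.0, -0.001, 0.001], [0.001, 0.001, -1.0]]
wrist_force: [-0.4, 0.2, -1.4]
finger_gap: 22.9
gripper_force: 39.6
```

Request:
{"api": "play_rows", "payload": {"commands": [[0.0,[0,0,0],[0,0,0]],[0.0,[0,0,0],[0,0,0]],[0.0,[0,0,0],[0,0,0]],[0.1,[0,0,-0.05],[0,0,0]],[0.3,[0,0,-0.1],[0,0,0]],[0.3,[0,0,-0.14],[0,0,0]],[0.3,[0,0,-0.14],[0,0,0]],[0.3,[0,0,-0.1],[0,0,0]]]}}

```text
time: 6.2
tool_pos: [469.3, 425.8, 162.6]
tcp_rot: [[0.001, 1.0, 0.002], [1.0, -0.001, 0.002], [0.002, 0.002, -1.0]]
wrist_force: [0.5, 0.3, -0.5]
finger_gap: 55.4
gripper_force: 0.0
```

```bash
python3 - <<'E'
from h import *
s=st(); go(s,458,80,175); go(s,458,16,175)
E
```

```text
t6.2 tcp [469.3 425.8 162.6] rotfix [ 0.005 -0.004 -0.002] F [ 0.5  0.3 -0.5] gap 55.4 gf 0.0
-> (458, 80, 175) tot [-1.383 -0.045 -0.05 ] rows 12 each [-0.1153 -0.0038 -0.0041]
-> (458, 16, 175) tot [-1.639 -0.045 -0.05 ] rows 14 each [-0.1171 -0.0032 -0.0035]
```

```bash
cat >> h.py <<'E'
def lids(im,boxes):
    hsv=cv2.cvtColor(im,cv2.COLOR_BGR2HSV); m=cv2.inRange(hsv,(0,0,105),(179,45,255)); out=[]
    for x,y,w,h in boxes:
        cs,_=cv2.findContours(m[y:y+h,x:x+w],cv2.RETR_EXTERNAL,cv2.CHAIN_APPROX_NONE)
        k=max(cs,key=cv2.contourArea); (u,v),d,a=cv2.fitEllipse(k); out.append((round(u+x,1),round(v+y,1),np.round(d,1).tolist()))
    return out
E
python3 - <<'E'
from h import *
B=[(298,243,43,46),(363,232,45,46)]
print(lids(cv2.imread('pics/top0.png'),B)); c,im=shot('top','t1'); L=lids(im,B);print(L)
for l,z in zip(L,(115,75)): print(np.round(plane(c,*l[:2],z-2),1))
cs=cam('scene'); i2=shot('scene','s1')[1]
z=lambda i,x,y,w,h:cv2.resize(i[y:y+h,x:x+w],(w*3,h*3),interpolation=cv2.INTER_CUBIC)
cv2.imwrite('pics/c3.png',np.vstack([z(im,138,215,262,85),z(i2,280,140,262,110)]))
E
```

```text
[(318.4, 265.5, [32.0, 32.7]), (384.5, 255.5, [30.7, 31.4])]
[(318.4, 265.5, [32.1, 32.7]), (384.5, 255.5, [30.7, 31.3])]
[458.9  14.6 113. ]
[ 477.9 -140.4   73. ]
```

View pics/c3.png

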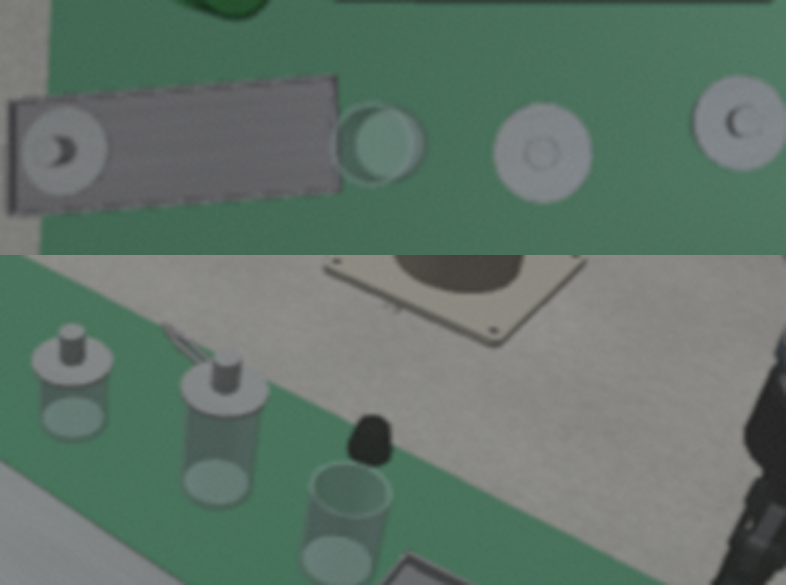

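The mid lid lies flat in the tray, and the mid jar is open. Tall and low have not moved. Next is the tall lid.

Request:
{"api": "play_rows", "payload": {"commands": [[0.3,[-0.07,-0.003,-0.03],[0,0,0]],[0.3,[-0.12,-0.003,-0.02],[0,0,0]],[0.3,[-0.12,-0.003,0],[0,0,0]],[0.3,[-0.12,-0.003,0],[0,0,0]],[0.3,[-0.12,-0.003,0],[0,0,0]],[0.3,[-0.12,-0.003,0],[0,0,0]],[0.3,[-0.12,-0.003,0],[0,0,0]],[0.3,[-0.12,-0.003,0],[0,0,0]]]}}

```text
time: 6.97
tool_pos: [461.7, 196.1, 171.1]
tcp_rot: [[0.001, 1.0, -0.0], [1.0, -0.001, -0.0], [-0.0, -0.0, -1.0]]
wrist_force: [0.0, -0.9, 0.4]
finger_gap: 55.6
gripper_force: 0.0
```

Request:
{"api": "play_rows", "payload": {"commands": [[0.3,[-0.12,-0.003,0],[0,0,0]],[0.3,[-0.12,-0.003,0],[0,0,0]],[0.3,[-0.12,-0.003,0],[0,0,0]],[0.3,[-0.12,-0.003,0],[0,0,0]],[0.3,[-0.12,-0.003,0],[0,0,0]],[0.3,[-0.1,-0.003,0],[0,0,0]],[0.3,[-0.032,0,0],[0,0,0]],[0.3,[0,0,0],[0,0,0]]]}}

```text
time: 7.63
tool_pos: [457.4, 13.2, 171.1]
tcp_rot: [[0.004, 1.0, -0.0], [1.0, -0.004, -0.0], [-0.0, -0.0, -1.0]]
wrist_force: [0.9, 1.4, 0.4]
finger_gap: 55.9
gripper_force: 0.0
```

```bash
python3 - <<'E'
from h import *
s=st(); s=st();go(s,458.5,15,121,3)
E
```

```text
t7.6 tcp [457.4  13.2 171.1] rotfix [-0.     0.    -0.008] F [0.9 1.4 0.4] gap 55.9 gf 0.0
t7.6 tcp [457.4  13.2 171.1] rotfix [-0.     0.    -0.008] F [0.9 1.4 0.4] gap 55.9 gf 0.0
-> (458.5, 15, 121) tot [0.007 0.004 0.2  ] rows 3 each [0.0024 0.0015 0.0668]
```

Request:
{"api": "play_rows", "payload": {"commands": [[0.3,[0.006,0.004,0.05],[0,0,0]],[0.3,[0,0,0.09],[0,0,0]],[0.3,[0,0,0.06],[0,0,0]],[-1,[0,0,0],[0,0,0]],[-1,[0,0,0],[0,0,0]],[-1,[0,0,0],[0,0,0]],[-1,[0,0,0],[0,0,0]],[-1,[0,0,0],[0,0,0]]]}}

```text
time: 8.3
tool_pos: [459.3, 16.4, 121.9]
tcp_rot: [[0.001, 1.0, 0.002], [1.0, -0.001, 0.0], [0.0, 0.002, -1.0]]
wrist_force: [0.3, -0.2, -1.0]
finger_gap: 22.9
gripper_force: 39.2
```

Request:
{"api": "play_rows", "payload": {"commands": [[-1,[0,0,0],[0,0,0]],[-1,[0,0,-0.05],[0,0,0]],[-1,[0,0,-0.08],[0,0,0]],[-1,[0.05,0,-0.08],[0,0,0]],[-1,[0.1,0.005,0],[0,0,0]],[-1,[0.12,0.006,0],[0,0,0]],[-1,[0.12,0.006,0],[0,0,0]],[-1,[0.12,0.006,0],[0,0,0]]]}}

```text
time: 8.97
tool_pos: [464.7, 144.7, 174.3]
tcp_rot: [[0.002, 1.0, 0.001], [1.0, -0.002, 0.0], [0.0, 0.001, -1.0]]
wrist_force: [0.1, -0.9, -1.1]
finger_gap: 22.6
gripper_force: 39.3
```

Request:
{"api": "play_rows", "payload": {"commands": [[-1,[0.12,0.006,0],[0,0,0]],[-1,[0.12,0.006,0],[0,0,0]],[-1,[0.12,0.006,0],[0,0,0]],[-1,[0.12,0.006,0],[0,0,0]],[-1,[0.12,0.006,0],[0,0,0]],[-1,[0.12,0,0],[0,0,0]],[-1,[0.05,0,0],[0,0,0]],[-1,[0,0,0],[0,0,0]]]}}

```text
time: 9.63
tool_pos: [472.3, 338.6, 173.9]
tcp_rot: [[-0.002, 1.0, 0.001], [1.0, 0.002, 0.001], [0.001, 0.001, -1.0]]
wrist_force: [0.1, -0.7, -0.4]
finger_gap: 22.5
gripper_force: 39.3
```

```bash
python3 - <<'E'
from h import *
s=st();c,im=shot('wrist','w3'); go(s,471.7,335,26,6)
for p in [(467,477.3,18),(468.7,425,51),(418,475.5,18),(516,479,18)]: print(np.round(proj(c,p)))
E
```

```text
t9.6 tcp [472.3 338.6 173.9] rotfix [ 0.002 -0.002  0.003] F [ 0.1 -0.7 -0.4] gap 22.5 gf 39.3
-> (471.7, 335, 26) tot [-0.014 -0.003  0.591] rows 6 each [-0.0024 -0.0004  0.0986]
[314.  -1.]
[315.  73.]
[247.   1.]
[380.  -4.]
```

View pics/w3.png

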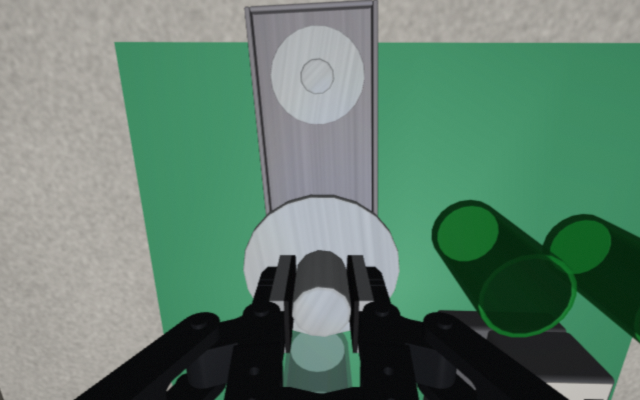

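The first lid lies at (317,75), and the tray has not moved. I'll set the second lid down in the middle of the tray.

Request:
{"api": "play_rows", "payload": {"commands": [[-1,[-0.01,0,0.08],[0,0,0]],[-1,[0,0,0.12],[0,0,0]],[-1,[0,0,0.12],[0,0,0]],[-1,[0,0,0.12],[0,0,0]],[-1,[0,0,0.08],[0,0,0]],[-1,[0,0,0.05],[0,0,0]],[-1,[0,0,0.02],[0,0,0]],[-1,[0,0,0],[0,0,0]]]}}

```text
time: 10.35
tool_pos: [472.0, 332.2, 26.4]
tcp_rot: [[0.002, 1.0, -0.001], [1.0, -0.002, -0.001], [-0.001, -0.001, -1.0]]
wrist_force: [0.4, -0.1, -0.2]
finger_gap: 22.2
gripper_force: 39.4
```

Request:
{"api": "play_rows", "payload": {"commands": [[-1,[0,0,0],[0,0,0]],[0.0,[0,0,0],[0,0,0]],[0.0,[0,0,0],[0,0,0]],[0.0,[0,0,0],[0,0,0]],[0.1,[0,0,-0.05],[0,0,0]],[0.3,[0,0,-0.12],[0,0,0]],[0.3,[0,0,-0.15],[0,0,0]],[0.3,[0,0,-0.15],[0,0,0]]]}}

```text
time: 11.02
tool_pos: [471.6, 333.2, 145.2]
tcp_rot: [[0.001, 1.0, -0.001], [1.0, -0.001, -0.001], [-0.001, -0.001, -1.0]]
wrist_force: [0.8, 0.6, 0.4]
finger_gap: 55.4
gripper_force: 0.0
```

Request:
{"api": "play_rows", "payload": {"commands": [[0.3,[0,0,-0.1],[0,0,0]],[0.3,[0,0,0],[0,0,0]]]}}

```text
time: 11.18
tool_pos: [475.2, 335.7, 175.5]
tcp_rot: [[0.001, 1.0, 0.009], [1.0, -0.001, 0.006], [0.006, 0.009, -1.0]]
wrist_force: [0.0, -0.4, 0.2]
finger_gap: 55.8
gripper_force: 0.0
```

```bash
python3 - <<'E'
from h import *
c,im=shot('top','t2')
for b,z in (((363,232,45,46),73),((298,243,43,46),60)):
    try: L=lids(im,[b]);print(L,np.round(plane(c,*L[0][:2],z),1))
    except Exception as e: print(e)
L=lids(im,[(175,235,55,55)]);print('lid2',L,np.round(plane(c,*L[0][:2],17),1))
L=lids(im,[(145,240,34,46)]);print('lid1',L,np.round(plane(c,*L[0][:2],17),1))
s=st();go(s,478,-140,175)
E
```

```text
[(384.4, 255.4, [30.8, 31.4])] [ 478.2 -140.2   73. ]
max() iterable argument is empty
lid2 [(193.9, 262.7, [29.0, 33.5])] [472.2 334.7  17. ]
lid1 [(164.1, 262.9, [17.8, 24.7])] [473.6 411.6  17. ]
t11.2 tcp [474.  334.9 172.9] rotfix [ 0.012 -0.008 -0.002] F [ 0.1  0.4 -0.8] gap 55.4 gf 0.0
-> (478, -140, 175) tot [-1.899  0.016 -0.009] rows 16 each [-0.1187  0.001  -0.0005]
```

Request:
{"api": "play_rows", "payload": {"commands": [[0.3,[-0.06,0.002,0],[0,0,0]],[0.3,[-0.12,0.002,0],[0,0,0]],[0.3,[-0.12,0.002,0],[0,0,0]],[0.3,[-0.12,0.002,0],[0,0,0]],[0.3,[-0.12,0.002,0],[0,0,0]],[0.3,[-0.12,0.002,0],[0,0,0]],[0.3,[-0.12,0.002,0],[0,0,0]],[0.3,[-0.12,0.002,0],[0,0,0]]]}}

```text
time: 11.9
tool_pos: [474.2, 106.3, 167.3]
tcp_rot: [[0.001, 1.0, -0.003], [1.0, -0.001, -0.001], [-0.001, -0.003, -1.0]]
wrist_force: [-0.3, 0.2, 0.1]
finger_gap: 55.7
gripper_force: 0.0
```

Request:
{"api": "play_rows", "payload": {"commands": [[0.3,[-0.12,0.002,0],[0,0,0]],[0.3,[-0.12,0.002,0],[0,0,0]],[0.3,[-0.12,0.002,0],[0,0,0]],[0.3,[-0.12,0.002,0],[0,0,0]],[0.3,[-0.12,0,0],[0,0,0]],[0.3,[-0.12,0,0],[0,0,0]],[0.3,[-0.12,0,0],[0,0,0]],[0.3,[-0.12,0,0],[0,0,0]]]}}

```text
time: 12.57
tool_pos: [475.7, -133.0, 167.3]
tcp_rot: [[0.001, 1.0, -0.003], [1.0, -0.001, 0.001], [0.001, -0.003, -1.0]]
wrist_force: [0.6, 0.5, 0.0]
finger_gap: 55.6
gripper_force: 0.0
```

Request:
{"api": "play_rows", "payload": {"commands": [[0.3,[-0.036,0,0.06],[0,0,0]],[0.3,[0,0,0.09],[0,0,0]],[0.3,[0,0,0.05],[0,0,0]],[0.3,[0,0,0],[0,0,0]]]}}

```text
time: 12.9
tool_pos: [474.1, -140.3, 115.2]
tcp_rot: [[0.002, 1.0, -0.007], [1.0, -0.002, 0.002], [0.002, -0.007, -1.0]]
wrist_force: [-0.2, 0.3, -0.8]
finger_gap: 55.3
gripper_force: 0.0
```

```bash
python3 - <<'E'
from h import *
s=st();go(s,478,-140,81)
E
```

```text
t12.9 tcp [ 474.1 -140.3  115.2] rotfix [-0.015 -0.004 -0.004] F [-0.2  0.3 -0.8] gap 55.3 gf 0.0
-> (478, -140, 81) tot [0.001 0.016 0.137] rows 2 each [0.0006 0.0078 0.0683]
```

Request:
{"api": "play_rows", "payload": {"commands": [[0.3,[0,0.006,0.07],[0,0,0]],[0.3,[0,0.006,0.05],[0,0,0]],[0.3,[0,0,0.025],[0,0,0]],[-1,[0,0,0],[0,0,0]],[-1,[0,0,0],[0,0,0]],[-1,[0,0,0],[0,0,0]],[-1,[0,0,0],[0,0,0]],[-1,[0,0,0],[0,0,0]]]}}

```text
time: 13.57
tool_pos: [481.1, -140.5, 83.0]
tcp_rot: [[0.001, 1.0, 0.001], [1.0, -0.001, -0.0], [-0.0, 0.001, -1.0]]
wrist_force: [-0.8, -0.6, 1.2]
finger_gap: 22.7
gripper_force: 39.2
```

Request:
{"api": "play_rows", "payload": {"commands": [[-1,[0,0,0],[0,0,0]],[-1,[0,0,-0.04],[0,0,0]],[-1,[0,0,-0.08],[0,0,0]],[-1,[0,0,-0.1],[0,0,0]],[-1,[0,0,-0.1],[0,0,0]],[-1,[0.06,0,-0.08],[0,0,0]],[-1,[0.12,0,0],[0,0,0]],[-1,[0.12,0,0],[0,0,0]]]}}

```text
time: 14.23
tool_pos: [481.8, -65.4, 184.7]
tcp_rot: [[0.003, 1.0, 0.004], [1.0, -0.003, -0.001], [-0.001, 0.004, -1.0]]
wrist_force: [-0.8, 0.2, -1.1]
finger_gap: 22.2
gripper_force: 39.3
```

Request:
{"api": "play_rows", "payload": {"commands": [[-1,[0.12,0,0],[0,0,0]],[-1,[0.12,0,0],[0,0,0]],[-1,[0.12,0,0],[0,0,0]],[-1,[0.12,0,0],[0,0,0]],[-1,[0.12,0,0],[0,0,0]],[-1,[0.12,0,0],[0,0,0]],[-1,[0.12,0,0],[0,0,0]],[-1,[0.12,0,0],[0,0,0]]]}}

```text
time: 14.9
tool_pos: [480.8, 176.1, 183.1]
tcp_rot: [[0.001, 1.0, 0.0], [1.0, -0.001, 0.0], [0.0, 0.0, -1.0]]
wrist_force: [1.3, -0.4, -1.1]
finger_gap: 22.8
gripper_force: 39.3
```

Request:
{"api": "play_rows", "payload": {"commands": [[-1,[0.12,0,0],[0,0,0]],[-1,[0.12,0,0],[0,0,0]],[-1,[0.04,0,0],[0,0,0]],[-1,[0,0,0],[0,0,0]]]}}

```text
time: 15.23
tool_pos: [481.1, 246.7, 183.0]
tcp_rot: [[-0.002, 1.0, 0.001], [1.0, 0.002, 0.001], [0.001, 0.001, -1.0]]
wrist_force: [1.2, 0.2, -0.2]
finger_gap: 22.7
gripper_force: 39.3
```

```bash
python3 - <<'E'
from h import *
s=st();c,im=shot('wrist','w4');go(s,474.7,245,26)
hs=cv2.cvtColor(im,cv2.COLOR_BGR2HSV)
for v in (60,100,140,170):  # tray edges along rows: green mask gap nearest the image column of the tray
    g=np.where(cv2.inRange(hs,(60,60,40),(95,255,255))[v]>0)[0]; a=g[g<320].max(initial=0);b=g[g>320].min(initial=639); print(v,np.round(plane(c,a,v,18),1),np.round(plane(c,b,v,18),1))
E
```

```text
t15.2 tcp [481.1 246.7 183. ] rotfix [ 0.002 -0.001  0.004] F [ 1.2  0.2 -0.2] gap 22.7 gf 39.3
-> (474.7, 245, 26) tot [-0.007 -0.026  0.628] rows 6 each [-0.0011 -0.0043  0.1046]
60 [421.3 343.4  18. ] [521.4 343.6  18. ]
100 [422.6 312.5  18. ] [522.9 312.7  18. ]
140 [424.  279.4  18. ] [524.4 279.6  18. ]
170 [426. 253.  18.] [526.6 253.2  18. ]
```

Request:
{"api": "play_rows", "payload": {"commands": [[-1,[-0.007,-0.019,0.07],[0,0,0]],[-1,[0,0,0.12],[0,0,0]],[-1,[0,0,0.12],[0,0,0]],[-1,[0,0,0.12],[0,0,0]],[-1,[0,0,0.1],[0,0,0]],[-1,[0,0,0.07],[0,0,0]],[-1,[0,0,0.025],[0,0,0]],[-1,[0,0,0],[0,0,0]]]}}

```text
time: 15.95
tool_pos: [475.7, 241.0, 25.5]
tcp_rot: [[0.002, 1.0, -0.003], [1.0, -0.002, -0.001], [-0.001, -0.003, -1.0]]
wrist_force: [0.1, 0.1, -1.5]
finger_gap: 22.6
gripper_force: 42.5
```

Request:
{"api": "play_rows", "payload": {"commands": [[-1,[0,0,0],[0,0,0]],[0.0,[0,0,0],[0,0,0]],[0.0,[0,0,0],[0,0,0]],[0.0,[0,0,0],[0,0,0]],[0.1,[0,0,-0.05],[0,0,0]],[0.3,[0,0,-0.12],[0,0,0]],[0.3,[0,0,-0.15],[0,0,0]],[0.3,[0,0,-0.15],[0,0,0]]]}}

```text
time: 16.62
tool_pos: [475.7, 242.5, 145.3]
tcp_rot: [[0.001, 1.0, -0.001], [1.0, -0.001, -0.001], [-0.001, -0.001, -1.0]]
wrist_force: [0.7, -0.3, 0.2]
finger_gap: 55.4
gripper_force: 0.0
```

Request:
{"api": "play_rows", "payload": {"commands": [[0.3,[-0.08,0,-0.14],[0,0,0]],[0.3,[-0.1,0,-0.14],[0,0,0]],[0.3,[-0.1,0,-0.14],[0,0,0]],[0.3,[-0.1,0,-0.14],[0,0,0]],[0.3,[-0.12,0,-0.1],[0,0,0]],[0.3,[-0.16,0,-0.02],[0,0,0]],[0.3,[-0.16,0,0],[0,0,0]],[0.3,[-0.16,0,0],[0,0,0]]]}}

```text
time: 17.28
tool_pos: [475.8, -1.3, 312.5]
tcp_rot: [[-0.0, 1.0, 0.003], [1.0, 0.0, -0.0], [-0.0, 0.003, -1.0]]
wrist_force: [1.0, -0.7, 0.0]
finger_gap: 55.7
gripper_force: 0.0
```

Request:
{"api": "play_rows", "payload": {"commands": [[0.3,[-0.16,0,0],[0,0,0]],[0.3,[-0.16,0,0],[0,0,0]],[0.3,[-0.16,0,0],[0,0,0]],[0.3,[-0.1,0,0],[0,0,0]],[0.3,[0,0,0],[0,0,0]]]}}

```text
time: 17.7
tool_pos: [475.6, -148.8, 311.5]
tcp_rot: [[0.005, 1.0, 0.001], [1.0, -0.005, -0.002], [-0.002, 0.001, -1.0]]
wrist_force: [-0.8, -0.2, 0.2]
finger_gap: 55.3
gripper_force: 0.0
```

```bash
python3 - <<'E'
from h import *
s=st();c,im=shot('wrist','w5');go(s,470,-320,260);go(s,470,-320,182)
print(np.round(proj(c,(470,-322,234))))
a=shot('top','t3')[1]
z=lambda i,x,y,w,h,k:cv2.resize(i[y:y+h,x:x+w],(w*k,h*k),interpolation=cv2.INTER_CUBIC)
cv2.imwrite('pics/c4.png',np.vstack([cv2.resize(im,(600,375)),z(a,138,215,300,100,2)]))
E
```

```text
t17.7 tcp [ 475.6 -148.8  311.5] rotfix [ 0.003  0.004 -0.01 ] F [-0.8 -0.2  0.2] gap 55.3 gf 0.0
-> (470, -320, 260) tot [-0.685 -0.023  0.206] rows 6 each [-0.1141 -0.0038  0.0343]
-> (470, -320, 182) tot [-0.685 -0.023  0.518] rows 8 each [-0.0856 -0.0028  0.0647]
[315. 411.]
```

View pics/c4.png

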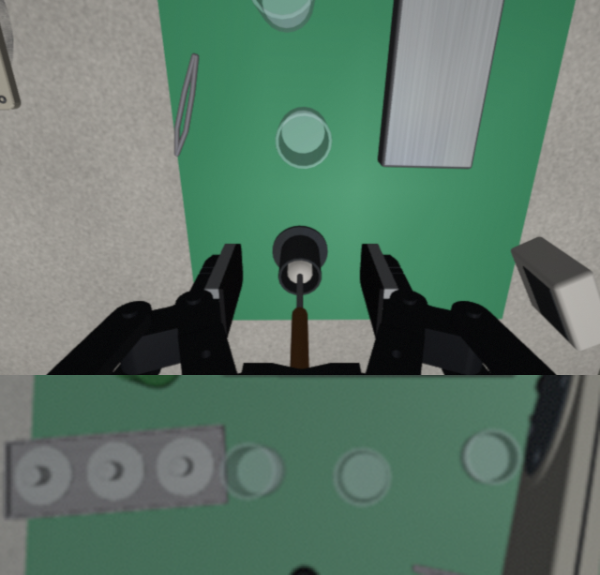

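All three lids lie in the tray and the jars are open. The brush stands upright, its handle at column about 319 in the wrist picture. I'll go and grip it.

Request:
{"api": "play_rows", "payload": {"commands": [[0.6,[-0.1,-0.002,0],[0,0,0]],[0.6,[-0.12,-0.003,0],[0,0,0]],[0.6,[-0.12,-0.003,0],[0,0,0]],[0.6,[-0.12,-0.002,0],[0,0,0]],[0.6,[-0.12,-0.002,0],[0,0,0]],[0.6,[-0.08,0,0],[0,0,0]],[0.6,[-0.024,0,0.05],[0,0,0]],[0.6,[0,0,0.06],[0,0,0]]], "force": 60}}

```text
time: 18.47
tool_pos: [473.6, -316.2, 283.4]
tcp_rot: [[0.001, 1.0, 0.002], [1.0, -0.001, -0.001], [-0.001, 0.002, -1.0]]
wrist_force: [-0.4, -0.4, -0.0]
finger_gap: 68.1
gripper_force: 0.0
```

```bash
python3 - <<'E'
from h import *
s=st();c,im=shot('wrist','w6');go(s,472.5,-320,183)
hs=cv2.cvtColor(im,cv2.COLOR_BGR2HSV); m=cv2.inRange(hs,(0,70,20),(20,255,255));m[:, :200]=0;m[:,440:]=0
for v in range(240,400,20):
    u=np.where(m[v])[0]
    if len(u): print(v,u.min(),u.max(),np.round(plane(c,u.mean(),v,236),1))
E
```

```text
t18.5 tcp [ 473.6 -316.2  283.4] rotfix [ 0.005  0.003 -0.003] F [-0.4 -0.4 -0. ] gap 68.1 gf 0.0
-> (472.5, -320, 183) tot [-0.015 -0.005  0.402] rows 4 each [-0.0038 -0.0011  0.1004]
240 308 332 [ 473.5 -322.6  236. ]
```

Request:
{"api": "play_rows", "payload": {"commands": [[0.6,[-0.018,0,0.07],[0,0,0]],[0.6,[0,0,0.12],[0,0,0]],[0.6,[0,0,0.12],[0,0,0]],[0.6,[0,0,0.08],[0,0,0]],[0.6,[0,0,0.012],[0,0,0]],[-1,[0,0,0],[0,0,0]],[-1,[0,0,0],[0,0,0]],[-1,[0,0,0],[0,0,0]]]}}

```text
time: 19.18
tool_pos: [474.0, -320.4, 184.1]
tcp_rot: [[0.0, 1.0, 0.002], [1.0, -0.0, -0.002], [-0.002, 0.002, -1.0]]
wrist_force: [-0.3, -0.3, 0.4]
finger_gap: 32.9
gripper_force: 0.0
```

Request:
{"api": "play_rows", "payload": {"commands": [[-1,[0,0,0],[0,0,0]],[-1,[0,0,0],[0,0,0]],[-1,[0,0,0],[0,0,0]],[-1,[0,0,0],[0,0,0]],[-1,[0,0,0],[0,0,0]]]}}

```text
time: 19.6
tool_pos: [473.6, -320.9, 184.1]
tcp_rot: [[0.001, 1.0, 0.002], [1.0, -0.001, -0.002], [-0.002, 0.002, -1.0]]
wrist_force: [-1.1, 0.3, 6.2]
finger_gap: 16.7
gripper_force: 58.5
```

```bash
python3 - <<'E'
from h import *
s=st()
E
```

```text
t19.6 tcp [ 473.6 -320.9  184.1] rotfix [ 0.005  0.003 -0.002] F [-1.1  0.3  6.2] gap 16.7 gf 58.5
```

Request:
{"api": "play_rows", "payload": {"commands": [[-1,[0,0,-0.05],[0,0,0]],[-1,[0,0,-0.08],[0,0,0]],[-1,[0,0,-0.1],[0,0,0]],[-1,[0,0,-0.1],[0,0,0]],[-1,[0,0,-0.1],[0,0,0]],[-1,[0,0,-0.08],[0,0,0]],[-1,[0,0,-0.04],[0,0,0]],[-1,[0,0,0],[0,0,0]]]}}

```text
time: 20.27
tool_pos: [473.8, -321.1, 322.7]
tcp_rot: [[0.001, 1.0, 0.004], [1.0, -0.001, -0.003], [-0.003, 0.004, -1.0]]
wrist_force: [0.1, -1.0, -1.5]
finger_gap: 16.7
gripper_force: 58.7
```

Request:
{"api": "play_rows", "payload": {"commands": [[-1,[0.06,-0.004,0],[0,0,0]],[-1,[0.1,-0.004,0],[0,0,0]],[-1,[0.12,-0.005,0],[0,0,0]],[-1,[0.12,-0.005,0],[0,0,0]],[-1,[0.12,-0.005,0],[0,0,0]],[-1,[0.12,-0.005,0],[0,0,0]],[-1,[0.12,-0.005,0],[0,0,0]],[-1,[0.12,-0.005,0],[0,0,0]]]}}

```text
time: 20.93
tool_pos: [461.8, -98.1, 317.9]
tcp_rot: [[0.001, 1.0, -0.003], [1.0, -0.001, 0.001], [0.001, -0.003, -1.0]]
wrist_force: [0.6, -0.3, -0.7]
finger_gap: 16.1
gripper_force: 58.6
```

Request:
{"api": "play_rows", "payload": {"commands": [[-1,[0.12,-0.005,0],[0,0,0]],[-1,[0.12,-0.005,0],[0,0,0]],[-1,[0.12,-0.005,0],[0,0,0]],[-1,[0.1,-0.005,0],[0,0,0]],[-1,[0.06,0,0],[0,0,0]],[-1,[0.044,0,0],[0,0,0]],[-1,[0,0,0],[0,0,0]],[-1,[0,0,0],[0,0,0]]]}}

```text
time: 21.6
tool_pos: [458.0, 41.0, 318.8]
tcp_rot: [[-0.0, 1.0, -0.002], [1.0, 0.0, -0.0], [-0.0, -0.002, -1.0]]
wrist_force: [0.2, -0.5, -1.6]
finger_gap: 16.8
gripper_force: 58.6
```

```bash
python3 - <<'E'
from h import *
s=st();go(s,459,15,320);c,im=shot('scene','s2'); cw,iw=shot('wrist','w7'); p=np.array(s['tool_pos'])
for k in ((0,0,-178),(0,0,-116)): print('brush scene',proj(c,p+k),'wrist',proj(cw,p+k))
for z in (0,6,110): print('tall scene',proj(c,(459,15,z)),'wrist',proj(cw,(459,15,z)))
k=lambda i,x,y,w,h,f:cv2.resize(i[y:y+h,x:x+w],(w*f,h*f),interpolation=cv2.INTER_CUBIC)
A=k(im,300,90,130,150,4);B=k(iw,220,200,200,200,3)
cv2.imwrite('pics/c5.png',cv2.resize(np.hstack([A[:600,:500],B[:600,:300] if 0 else cv2.resize(B,(300,300)).repeat(2,0)[:600] if 0 else np.vstack([cv2.resize(B,(300,300)),np.zeros((300,300,3),np.uint8)])]),(800,600)))
E
```

```text
t21.6 tcp [458.   41.  318.8] rotfix [-0.004  0.001  0.001] F [ 0.2 -0.5 -1.6] gap 16.8 gf 58.6
-> (459, 15, 320) tot [-0.104  0.004 -0.005] rows 1 each [-0.1038  0.0041 -0.0047]
brush scene [363.53389914 179.58170481] wrist [320.69948863 172.46264168]
brush scene [365.82367118 158.82935138] wrist [320.5124389  192.90302301]
tall scene [350.9484005  216.72660024] wrist [321.73132168 164.86951686]
tall scene [351.09704204 215.10607937] wrist [321.73332936 165.92990271]
tall scene [353.85239244 185.06667754] wrist [321.77796883 189.50686023]
```

View pics/c5.png

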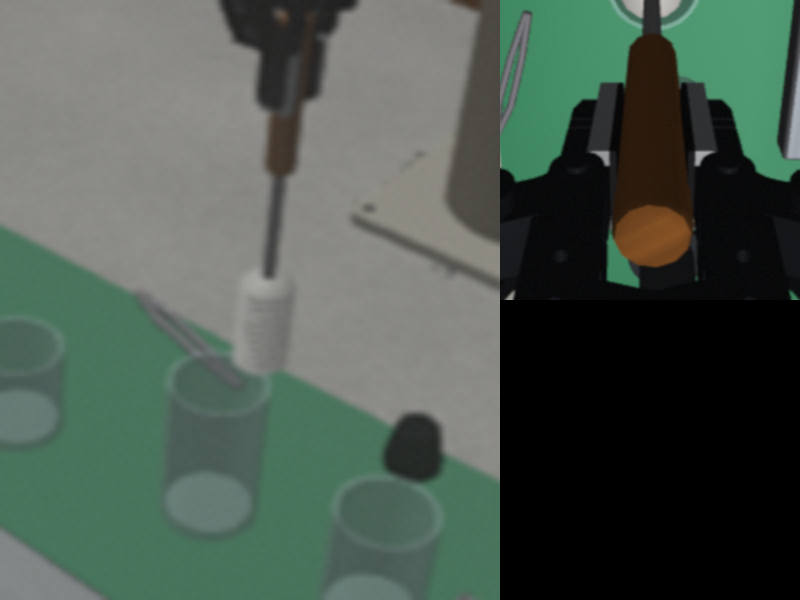

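The brush hangs straight, its tip at (365,182) in the scene view, as predicted. The tall jar's rim is centred at (354,186), also where expected. I'll centre the brush and go down.

Request:
{"api": "play_rows", "payload": {"commands": [[-1,[-0.06,0.002,0],[0,0,0]],[-1,[-0.047,0.002,0],[0,0,0]],[-1,[0,0,0],[0,0,0]],[-1,[0,0,0.06],[0,0,0]],[-1,[0,0,0.08],[0,0,0]],[-1,[0,0,0.1],[0,0,0]],[-1,[0,0,0.1],[0,0,0]],[-1,[0,0,0.08],[0,0,0]]]}}

```text
time: 22.37
tool_pos: [459.1, 13.5, 213.2]
tcp_rot: [[0.003, 1.0, -0.001], [1.0, -0.003, 0.0], [0.0, -0.001, -1.0]]
wrist_force: [0.1, -0.1, -1.7]
finger_gap: 16.9
gripper_force: 58.6
```

Request:
{"api": "play_rows", "payload": {"commands": [[-1,[0,0,0.06],[0,0,0]],[-1,[0,0,0.03],[0,0,0]],[-1,[0,0,0.01],[0,0,0]],[-1,[0,0,0],[0,0,0]],[-1,[0,0,0],[0,0,0]]]}}

```text
time: 22.78
tool_pos: [460.3, 13.8, 190.5]
tcp_rot: [[0.001, 1.0, 0.001], [1.0, -0.001, 0.0], [0.0, 0.001, -1.0]]
wrist_force: [0.3, -0.0, -1.0]
finger_gap: 16.5
gripper_force: 58.6
```

Request:
{"api": "play_rows", "payload": {"commands": [[-1,[0,0,0.008],[0,0,0]],[-1,[0,0,0.006],[0,0,0]],[-1,[0,0,0],[0,0,0]],[-1,[0,0,0],[0,0,0]]]}}

```text
time: 23.12
tool_pos: [459.8, 14.0, 186.6]
tcp_rot: [[0.001, 1.0, 0.001], [1.0, -0.001, -0.0], [-0.0, 0.001, -1.0]]
wrist_force: [0.1, 0.5, -0.8]
finger_gap: 16.6
gripper_force: 58.6
```

```bash
python3 - <<'E'
from h import *
s=st();shot('scene','s3')
E
```

```text
t23.1 tcp [459.8  14.  186.6] rotfix [ 0.001  0.    -0.002] F [ 0.1  0.5 -0.8] gap 16.6 gf 58.6
```

Not on the floor yet. I'll go down in small steps and watch the force.

Request:
{"api": "play_rows", "payload": {"commands": [[-1,[0,0,0.006],[0,0,0]],[-1,[0,0,0],[0,0,0]],[-1,[0,0,0],[0,0,0]]]}}

```text
time: 23.42
tool_pos: [459.6, 14.0, 184.7]
tcp_rot: [[0.001, 1.0, -0.0], [1.0, -0.001, -0.0], [-0.0, -0.0, -1.0]]
wrist_force: [-0.6, -0.8, -1.0]
finger_gap: 16.4
gripper_force: 58.6
```

Request:
{"api": "play_rows", "payload": {"commands": [[-1,[0,0,0.006],[0,0,0]],[-1,[0,0,0],[0,0,0]],[-1,[0,0,0],[0,0,0]]]}}

```text
time: 23.67
tool_pos: [460.3, 14.0, 184.1]
tcp_rot: [[0.001, 1.0, 0.001], [1.0, -0.001, 0.0], [0.0, 0.001, -1.0]]
wrist_force: [-1.4, -0.3, 8.0]
finger_gap: 16.6
gripper_force: 59.7
```

Request:
{"api": "play_rows", "payload": {"commands": [[-1,[0,0,0.005],[0,0,0]],[-1,[0,0,0],[0,0,0]],[-1,[0,0,0],[0,0,0]]]}}

```text
time: 23.92
tool_pos: [461.0, 14.0, 184.0]
tcp_rot: [[0.001, 1.0, 0.003], [1.0, -0.001, 0.0], [0.0, 0.003, -1.0]]
wrist_force: [-3.3, -0.1, 20.0]
finger_gap: 16.3
gripper_force: 61.4
```

Contact at TCP z=184 with 20 N. I'll draw the brush up 70 mm and push it down again.

Request:
{"api": "play_rows", "payload": {"commands": [[-1,[0,0,-0.05],[0,0,0]],[-1,[0,0,-0.09],[0,0,0]],[-1,[0,0,-0.09],[0,0,0]],[-1,[0,0,-0.06],[0,0,0]],[-1,[0,0,0],[0,0,0]],[-1,[0,0,0],[0,0,0]],[-1,[0,0,0],[0,0,0]]]}}

```text
time: 24.5
tool_pos: [459.0, 14.0, 253.5]
tcp_rot: [[0.001, 1.0, -0.001], [1.0, -0.001, 0.0], [0.0, -0.001, -1.0]]
wrist_force: [0.6, -0.4, -1.6]
finger_gap: 16.4
gripper_force: 59.1
```

Request:
{"api": "play_rows", "payload": {"commands": [[-1,[0,0,0.05],[0,0,0]],[-1,[0,0,0.09],[0,0,0]],[-1,[0,0,0.08],[0,0,0]],[-1,[0,0,0.04],[0,0,0]],[-1,[0,0,0.015],[0,0,0]],[-1,[0,0,0.01],[0,0,0]],[-1,[0,0,0.005],[0,0,0]],[-1,[0,0,0],[0,0,0]]]}}

```text
time: 25.17
tool_pos: [459.9, 14.0, 184.1]
tcp_rot: [[0.001, 1.0, -0.001], [1.0, -0.001, 0.0], [0.0, -0.001, -1.0]]
wrist_force: [-6.4, -0.6, 26.8]
finger_gap: 16.3
gripper_force: 64.6
```

Request:
{"api": "play_rows", "payload": {"commands": [[-1,[0,0,0],[0,0,0]],[-1,[0,0,0],[0,0,0]]]}}

```text
time: 25.33
tool_pos: [459.8, 14.0, 184.1]
tcp_rot: [[0.001, 1.0, -0.0], [1.0, -0.001, 0.0], [0.0, -0.0, -1.0]]
wrist_force: [-7.1, 0.1, 26.4]
finger_gap: 16.3
gripper_force: 64.4
```

```bash
python3 - <<'E'
from h import *
s=st()
c,im=shot('scene','s4')
a0=cv2.imread('pics/s3.png')
d=cv2.absdiff(a0,im).max(2); 
for n,b in (('mid',(380,190,35,60)),('low',(283,155,42,50)),('tray',(395,240,135,90)),('tall',(335,180,40,45))):
    x,y,w,h=b; print(n,(d[y:y+h,x:x+w]>25).sum())
E
```

```text
t25.3 tcp [459.8  14.  184.1] rotfix [-0.001 -0.    -0.002] F [-7.1  0.1 26.4] gap 16.3 gf 64.4
mid 0
low 0
tray 0
tall 0
```

Request:
{"api": "play_rows", "payload": {"commands": [[-1,[0,0,-0.05],[0,0,0]],[-1,[0,0,-0.1],[0,0,0]],[-1,[0,0,-0.13],[0,0,0]],[-1,[0,0,-0.13],[0,0,0]],[-1,[0,0,-0.08],[0,0,0]],[-1,[0,0,-0.05],[0,0,0]],[-1,[0.06,0.006,0],[0,0,0]],[-1,[0.1,0.006,0],[0,0,0]]]}}

```text
time: 26.05
tool_pos: [463.3, 53.1, 318.2]
tcp_rot: [[0.003, 1.0, 0.002], [1.0, -0.003, -0.0], [-0.0, 0.002, -1.0]]
wrist_force: [0.8, 0.2, -1.5]
finger_gap: 16.5
gripper_force: 60.2
```

Request:
{"api": "play_rows", "payload": {"commands": [[-1,[0.12,0.008,0],[0,0,0]],[-1,[0.12,0.008,0],[0,0,0]],[-1,[0.09,0.008,0],[0,0,0]],[-1,[0.048,0,0],[0,0,0]],[-1,[0,0,0],[0,0,0]],[-1,[0,0,0],[0,0,0]]]}}

```text
time: 26.55
tool_pos: [468.5, 148.4, 316.7]
tcp_rot: [[-0.001, 1.0, -0.001], [1.0, 0.0, -0.001], [-0.001, -0.001, -1.0]]
wrist_force: [0.7, -0.0, -1.6]
finger_gap: 16.5
gripper_force: 60.1
```

```bash
python3 - <<'E'
from h import *
s=st();go(s,468.5,148.5,210)
c,im=shot('scene','s5')
a0=cv2.imread('pics/s3.png')
d=cv2.absdiff(a0,im).max(2); 
for n,b in (('mid',(380,210,35,40)),('low',(283,155,42,50)),('tray',(420,240,110,90)),('tall',(335,190,35,35))):
    x,y,w,h=b; print(n,(d[y:y+h,x:x+w]>25).sum())
E
```

```text
t26.6 tcp [468.5 148.4 316.7] rotfix [-0.002  0.001  0.001] F [ 0.7 -0.  -1.6] gap 16.5 gf 60.1
-> (468.5, 148.5, 210) tot [0.    0.    0.427] rows 4 each [1.000e-04 0.000e+00 1.067e-01]
mid 0
low 0
tray 0
tall 85
```

Request:
{"api": "play_rows", "payload": {"commands": [[-1,[0,0,0.05],[0,0,0]],[-1,[0,0,0.1],[0,0,0]],[-1,[0,0,0.12],[0,0,0]],[-1,[0,0,0.12],[0,0,0]],[-1,[0,0,0.08],[0,0,0]],[-1,[0,0,0.03],[0,0,0]],[-1,[0,0,0.01],[0,0,0]],[-1,[0,0,0],[0,0,0]]]}}

```text
time: 27.27
tool_pos: [469.1, 147.8, 189.8]
tcp_rot: [[0.002, 1.0, -0.0], [1.0, -0.002, -0.0], [-0.0, -0.0, -1.0]]
wrist_force: [-0.3, -0.1, -1.5]
finger_gap: 16.6
gripper_force: 60.0
```

Request:
{"api": "play_rows", "payload": {"commands": [[-1,[0,0,0.01],[0,0,0]],[-1,[0,0,0.01],[0,0,0]],[-1,[0,0,0.006],[0,0,0]],[-1,[0,0,0.004],[0,0,0]],[-1,[0,0,0],[0,0,0]],[-1,[0,0,0],[0,0,0]]]}}

```text
time: 27.77
tool_pos: [470.1, 148.9, 184.0]
tcp_rot: [[0.001, 1.0, 0.003], [1.0, -0.001, 0.001], [0.001, 0.003, -1.0]]
wrist_force: [-1.2, 0.2, 10.7]
finger_gap: 16.5
gripper_force: 61.6
```

Request:
{"api": "play_rows", "payload": {"commands": [[-1,[0,0,0.004],[0,0,0]],[-1,[0,0,0],[0,0,0]],[-1,[0,0,0],[0,0,0]]]}}

```text
time: 28.02
tool_pos: [470.6, 149.1, 184.0]
tcp_rot: [[0.001, 1.0, 0.004], [1.0, -0.001, 0.001], [0.001, 0.004, -1.0]]
wrist_force: [-3.0, 0.1, 18.6]
finger_gap: 16.7
gripper_force: 62.8
```

Request:
{"api": "play_rows", "payload": {"commands": [[-1,[0,0,-0.05],[0,0,0]],[-1,[0,0,-0.09],[0,0,0]],[-1,[0,0,-0.07],[0,0,0]],[-1,[0,0,-0.04],[0,0,0]],[-1,[0,0,0],[0,0,0]],[-1,[0,0,0],[0,0,0]],[-1,[0,0,0],[0,0,0]]]}}

```text
time: 28.6
tool_pos: [468.2, 148.3, 242.7]
tcp_rot: [[0.001, 1.0, -0.001], [1.0, -0.001, -0.0], [-0.0, -0.001, -1.0]]
wrist_force: [-0.7, -0.1, -2.1]
finger_gap: 16.2
gripper_force: 60.2
```

Request:
{"api": "play_rows", "payload": {"commands": [[-1,[0,0,0.05],[0,0,0]],[-1,[0,0,0.08],[0,0,0]],[-1,[0,0,0.06],[0,0,0]],[-1,[0,0,0.03],[0,0,0]],[-1,[0,0,0.015],[0,0,0]],[-1,[0,0,0.01],[0,0,0]],[-1,[0,0,0.005],[0,0,0]],[-1,[0,0,0],[0,0,0]]]}}

```text
time: 29.27
tool_pos: [469.7, 148.9, 184.1]
tcp_rot: [[0.001, 1.0, 0.001], [1.0, -0.001, 0.001], [0.001, 0.001, -1.0]]
wrist_force: [-8.0, -0.7, 31.2]
finger_gap: 16.4
gripper_force: 66.4
```

Request:
{"api": "play_rows", "payload": {"commands": [[-1,[0,0,0],[0,0,0]],[-1,[0,0,0],[0,0,0]]]}}

```text
time: 29.43
tool_pos: [469.6, 148.9, 184.1]
tcp_rot: [[0.001, 1.0, 0.001], [1.0, -0.001, 0.001], [0.001, 0.001, -1.0]]
wrist_force: [-7.7, -1.3, 31.4]
finger_gap: 16.6
gripper_force: 66.2
```

Request:
{"api": "play_rows", "payload": {"commands": [[-1,[0,0,-0.05],[0,0,0]],[-1,[0,0,-0.1],[0,0,0]],[-1,[0,0,-0.13],[0,0,0]],[-1,[0,0,-0.13],[0,0,0]],[-1,[0,0,-0.08],[0,0,0]],[-1,[0,0,-0.055],[0,0,0]],[-1,[-0.06,0,0],[0,0,0]],[-1,[-0.1,0.004,0],[0,0,0]]]}}

```text
time: 30.1
tool_pos: [470.3, 109.5, 318.5]
tcp_rot: [[-0.001, 1.0, 0.002], [1.0, 0.001, 0.001], [0.001, 0.002, -1.0]]
wrist_force: [-0.9, -0.7, -1.1]
finger_gap: 16.2
gripper_force: 60.5
```

Request:
{"api": "play_rows", "payload": {"commands": [[-1,[-0.12,0.005,0],[0,0,0]],[-1,[-0.12,0.005,0],[0,0,0]],[-1,[-0.12,0.005,0],[0,0,0]],[-1,[-0.12,0.005,0],[0,0,0]],[-1,[-0.12,0.005,0],[0,0,0]],[-1,[-0.12,0.005,0],[0,0,0]],[-1,[-0.12,0.004,0],[0,0,0]],[-1,[-0.1,0,0],[0,0,0]]]}}

```text
time: 30.77
tool_pos: [477.9, -128.5, 317.2]
tcp_rot: [[0.002, 1.0, -0.0], [1.0, -0.002, -0.0], [-0.0, -0.0, -1.0]]
wrist_force: [0.1, 0.6, -1.0]
finger_gap: 16.5
gripper_force: 60.5
```

Request:
{"api": "play_rows", "payload": {"commands": [[-1,[-0.054,0,0],[0,0,0]],[-1,[0,0,0],[0,0,0]],[-1,[0,0,0],[0,0,0]]]}}

```text
time: 31.02
tool_pos: [477.8, -140.5, 317.0]
tcp_rot: [[0.003, 1.0, -0.001], [1.0, -0.003, 0.001], [0.001, -0.001, -1.0]]
wrist_force: [-0.1, 0.6, -0.8]
finger_gap: 16.5
gripper_force: 60.4
```

```bash
python3 - <<'E'
from h import *
s=st();go(s,478.5,-140,210)
c,im=shot('scene','s6');t=cam('top'); cw,iw=shot('wrist','w8')
print(np.round(plane(t,383.5,256,70),1),np.round(plane(c,304.3,194,6),1))
a0=cv2.imread('pics/s5.png')
d=cv2.absdiff(a0,im).max(2); 
for n,b in (('mid',(380,215,35,35)),('low',(283,170,42,35)),('tray',(420,240,110,90)),('tall',(335,190,35,35))):
    x,y,w,h=b; print(n,(d[y:y+h,x:x+w]>25).sum())
print(proj(c,np.array(s['tool_pos'])-[0,0,178]),proj(c,(478,-140,70)))
k=lambda i,x,y,w,h,f:cv2.resize(i[y:y+h,x:x+w],(w*f,h*f),interpolation=cv2.INTER_CUBIC)
cv2.imwrite('pics/c6.png',k(im,260,90,120,140,4))
E
```

```text
t31.0 tcp [ 477.8 -140.5  317. ] rotfix [-0.001 -0.001 -0.006] F [-0.1  0.6 -0.8] gap 16.5 gf 60.4
-> (478.5, -140, 210) tot [0.002 0.003 0.428] rows 4 each [0.0005 0.0007 0.107 ]
[ 476.9 -138.5   70. ] [ 477.9 -136.6    6. ]
mid 0
low 0
tray 0
tall 0
[302.85174745 154.83134536] [303.17794024 175.68650629]
```

View pics/c6.png

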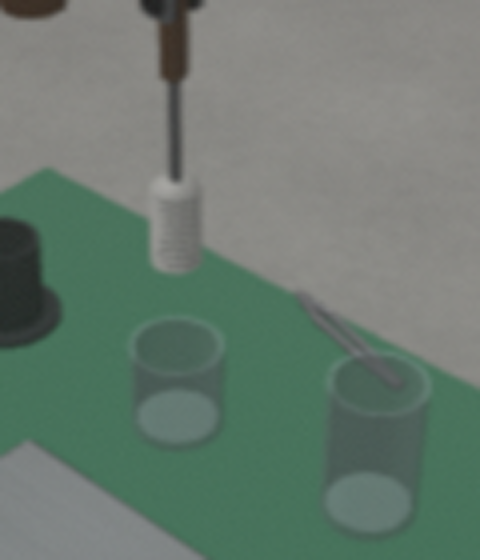

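The brush tip at (304,156) is right over the low jar, whose rim is centred at (304.5,176.5). Going down.

Request:
{"api": "play_rows", "payload": {"commands": [[-1,[0,0,0.05],[0,0,0]],[-1,[0,0,0.1],[0,0,0]],[-1,[0,0,0.12],[0,0,0]],[-1,[0,0,0.12],[0,0,0]],[-1,[0,0,0.08],[0,0,0]],[-1,[0,0,0.03],[0,0,0]],[-1,[0,0,0.015],[0,0,0]],[-1,[0,0,0],[0,0,0]]]}}

```text
time: 31.78
tool_pos: [478.2, -139.5, 188.5]
tcp_rot: [[0.0, 1.0, -0.0], [1.0, -0.0, 0.0], [0.0, -0.0, -1.0]]
wrist_force: [0.7, 0.2, -1.7]
finger_gap: 16.3
gripper_force: 60.3
```

Request:
{"api": "play_rows", "payload": {"commands": [[-1,[0,0,0.01],[0,0,0]],[-1,[0,0,0.01],[0,0,0]],[-1,[0,0,0.006],[0,0,0]],[-1,[0,0,0.004],[0,0,0]],[-1,[0,0,0],[0,0,0]],[-1,[0,0,0],[0,0,0]]]}}

```text
time: 32.28
tool_pos: [479.9, -140.7, 184.0]
tcp_rot: [[0.001, 1.0, 0.005], [1.0, -0.001, -0.001], [-0.001, 0.005, -1.0]]
wrist_force: [-3.3, 1.3, 16.9]
finger_gap: 17.1
gripper_force: 62.7
```

Request:
{"api": "play_rows", "payload": {"commands": [[-1,[0,0,-0.05],[0,0,0]],[-1,[0,0,-0.08],[0,0,0]],[-1,[0,0,-0.06],[0,0,0]],[-1,[0,0,-0.02],[0,0,0]],[-1,[0,0,0],[0,0,0]],[-1,[0,0,0],[0,0,0]],[-1,[0,0,0],[0,0,0]]]}}

```text
time: 32.87
tool_pos: [477.4, -139.9, 232.8]
tcp_rot: [[0.001, 1.0, -0.001], [1.0, -0.001, 0.0], [0.0, -0.001, -1.0]]
wrist_force: [-0.0, -0.1, -1.7]
finger_gap: 16.9
gripper_force: 60.4
```

Request:
{"api": "play_rows", "payload": {"commands": [[-1,[0,0,0.05],[0,0,0]],[-1,[0,0,0.07],[0,0,0]],[-1,[0,0,0.04],[0,0,0]],[-1,[0,0,0.02],[0,0,0]],[-1,[0,0,0.015],[0,0,0]],[-1,[0,0,0.01],[0,0,0]],[-1,[0,0,0.005],[0,0,0]],[-1,[0,0,0],[0,0,0]]]}}

```text
time: 33.53
tool_pos: [479.2, -140.6, 184.0]
tcp_rot: [[0.001, 1.0, 0.002], [1.0, -0.001, -0.001], [-0.001, 0.002, -1.0]]
wrist_force: [-6.7, 2.5, 26.7]
finger_gap: 16.3
gripper_force: 65.0
```

Request:
{"api": "play_rows", "payload": {"commands": [[-1,[0,0,0],[0,0,0]],[-1,[0,0,0],[0,0,0]]]}}

```text
time: 33.7
tool_pos: [479.1, -140.6, 184.0]
tcp_rot: [[0.001, 1.0, 0.002], [1.0, -0.001, -0.001], [-0.001, 0.002, -1.0]]
wrist_force: [-6.7, 1.8, 26.0]
finger_gap: 16.8
gripper_force: 64.9
```

Request:
{"api": "play_rows", "payload": {"commands": [[-1,[0,0,-0.05],[0,0,0]],[-1,[0,0,-0.1],[0,0,0]],[-1,[0,0,-0.12],[0,0,0]],[-1,[0,0,-0.1],[0,0,0]],[-1,[0,0,-0.07],[0,0,0]],[-1,[-0.05,0,0],[0,0,0]],[-1,[-0.1,-0.004,0],[0,0,0]],[-1,[-0.12,-0.004,0],[0,0,0]]]}}

```text
time: 34.37
tool_pos: [475.8, -207.8, 290.9]
tcp_rot: [[-0.001, 1.0, 0.0], [1.0, 0.001, -0.0], [-0.0, 0.0, -1.0]]
wrist_force: [1.2, 0.5, -2.2]
finger_gap: 16.7
gripper_force: 60.4
```

Request:
{"api": "play_rows", "payload": {"commands": [[-1,[-0.12,-0.004,0],[0,0,0]],[-1,[-0.12,-0.004,0],[0,0,0]],[-1,[-0.12,-0.004,0],[0,0,0]],[-1,[-0.07,0,0],[0,0,0]],[-1,[-0.022,0,0],[0,0,0]],[-1,[0,0,0],[0,0,0]],[-1,[0,0,0],[0,0,0]]]}}

```text
time: 34.95
tool_pos: [472.3, -320.3, 290.1]
tcp_rot: [[0.002, 1.0, -0.001], [1.0, -0.002, 0.001], [0.001, -0.001, -1.0]]
wrist_force: [-0.5, 0.7, -0.3]
finger_gap: 16.3
gripper_force: 60.4
```

```bash
python3 - <<'E'
from h import *
s=st();go(s,473.5,-321,186)
E
```

```text
t35.0 tcp [ 472.3 -320.3  290.1] rotfix [-0.003 -0.003 -0.003] F [-0.5  0.7 -0.3] gap 16.3 gf 60.4
-> (473.5, -321, 186) tot [-0.003  0.005  0.416] rows 4 each [-0.0007  0.0012  0.1041]
```

Request:
{"api": "play_rows", "payload": {"commands": [[-1,[-0.003,0.004,0.05],[0,0,0]],[-1,[0,0,0.08],[0,0,0]],[-1,[0,0,0.1],[0,0,0]],[-1,[0,0,0.1],[0,0,0]],[-1,[0,0,0.06],[0,0,0]],[-1,[0,0,0.02],[0,0,0]],[-1,[0,0,0.01],[0,0,0]],[-1,[0,0,0],[0,0,0]]]}}

```text
time: 35.62
tool_pos: [474.0, -320.7, 185.8]
tcp_rot: [[0.0, 1.0, -0.0], [1.0, -0.0, 0.0], [0.0, -0.0, -1.0]]
wrist_force: [0.0, 0.0, -1.1]
finger_gap: 16.5
gripper_force: 60.3
```

Request:
{"api": "play_rows", "payload": {"commands": [[-1,[0,0,0],[0,0,0]],[-1,[0,0,0.006],[0,0,0]],[-1,[0,0,0],[0,0,0]],[-1,[0,0,0],[0,0,0]]]}}

```text
time: 35.95
tool_pos: [474.1, -321.5, 185.2]
tcp_rot: [[0.001, 1.0, 0.001], [1.0, -0.001, -0.001], [-0.001, 0.001, -1.0]]
wrist_force: [-0.6, -0.6, -2.5]
finger_gap: 16.5
gripper_force: 60.3
```

Request:
{"api": "play_rows", "payload": {"commands": [[-1,[0,0,0.004],[0,0,0]],[-1,[0,0,0],[0,0,0]],[-0.3,[0,0,0],[0,0,0]],[-0.3,[0,0,0],[0,0,0]],[-0.3,[0,0,0],[0,0,0]],[0.3,[0,0,0],[0,0,0]],[0.3,[0,0,0],[0,0,0]],[0.3,[0,0,-0.05],[0,0,0]]], "force": 40}}

```text
time: 36.62
tool_pos: [472.6, -320.4, 194.1]
tcp_rot: [[0.001, 1.0, -0.003], [1.0, -0.001, 0.002], [0.002, -0.003, -1.0]]
wrist_force: [-0.2, -0.5, 0.0]
finger_gap: 55.3
gripper_force: 0.0
```

Request:
{"api": "play_rows", "payload": {"commands": [[0.3,[0,0,-0.08],[0,0,0]],[0.3,[0,0,-0.1],[0,0,0]],[0.3,[0,0,-0.1],[0,0,0]],[0.3,[0,0,-0.1],[0,0,0]],[1,[0.08,0,-0.04],[0,0,0]],[1,[0.1,0,0],[0,0,0]],[1,[0.12,0,0],[0,0,0]],[1,[0.12,0,0],[0,0,0]]]}}

```text
time: 37.28
tool_pos: [473.8, -215.6, 301.3]
tcp_rot: [[0.002, 1.0, 0.001], [1.0, -0.002, -0.0], [-0.0, 0.001, -1.0]]
wrist_force: [0.5, -0.2, -0.2]
finger_gap: 85.0
gripper_force: 0.0
```

```bash
python3 - <<'E'
from h import *
s=st();go(s,478.5,-140,120)
c,im=shot('scene','s7')
a0=cv2.imread('pics/scene0.png');a1=cv2.imread('pics/s6.png')
d=cv2.absdiff(a0,im).max(2);d1=cv2.absdiff(a1,im).max(2)
print('brush vs start',(d[93:175,245:275]>30).sum())
for n,b in (('mid',(380,195,35,55)),('low',(283,170,42,35)),('tray',(420,240,110,90)),('tall',(335,180,35,45))):
    x,y,w,h=b; print(n,(d1[y:y+h,x:x+w]>25).sum())
E
```

```text
t37.3 tcp [ 473.8 -215.6  301.3] rotfix [ 0.001  0.    -0.004] F [ 0.5 -0.2 -0.2] gap 85.0 gf 0.0
-> (478.5, -140, 120) tot [0.302 0.019 0.725] rows 7 each [0.0432 0.0027 0.1036]
brush vs start 0
mid 0
low 0
tray 0
tall 0
```

The brush is back exactly as at the start, and nothing has moved. Next I'll fix the plate numerically.

```bash
python3 - <<'E'
from h import *
def quad(im,box,lo,hi):
    x,y,w,h=box; hs=cv2.cvtColor(im,cv2.COLOR_BGR2HSV); m=np.zeros(im.shape[:2],np.uint8); m[y:y+h,x:x+w]=cv2.inRange(hs,lo,hi)[y:y+h,x:x+w]
    m=cv2.morphologyEx(m,cv2.MORPH_OPEN,np.ones((3,3))); cs,_=cv2.findContours(m,cv2.RETR_EXTERNAL,cv2.CHAIN_APPROX_NONE); k=cv2.convexHull(max(cs,key=cv2.contourArea))
    for e in np.arange(.01,.15,.005):
        q=cv2.approxPolyDP(k,e*cv2.arcLength(k,True),True)
        if len(q)<=4: break
    return q[:,0],cv2.contourArea(k)
c,im=cam('scene'),cv2.imread('pics/s7.png'); w,iw=shot('wrist','w9')
t,it=shot('top','t4')
for n,cc,i,b in (('top',t,it,(272,160,130,60)),('scene',c,im,(225,195,130,105)),('wrist',w,iw,(330,0,300,300))):
    q,a=quad(i,b,(0,0,110),(179,50,255)); print(n,a,[(*p,*np.round(plane(cc,*p,30)[:2],0)) for p in q.tolist()])
i=cv2.imread('pics/w1.png')
k=lambda i,x,y,w,h,f:cv2.resize(i[y:y+h,x:x+w],(w*f,h*f),interpolation=cv2.INTER_CUBIC)
cv2.imwrite('pics/c7.png',np.hstack([k(im,225,190,160,125,3),cv2.resize(iw[:375],(320,188)).repeat(1,0) if 0 else cv2.copyMakeBorder(cv2.resize(iw,(320,200)),0,175,0,0,cv2.BORDER_CONSTANT)]))
E
```

```text
top 4946.5 [(394, 170, np.float64(694.0), np.float64(-182.0)), (395, 212, np.float64(586.0), np.float64(-179.0)), (280, 212, np.float64(594.0), np.float64(112.0)), (282, 170, np.float64(704.0), np.float64(106.0))]
scene 4198.0 [(236, 219, np.float64(686.0), np.float64(-182.0)), (268, 201, np.float64(584.0), np.float64(-171.0)), (347, 254, np.float64(592.0), np.float64(102.0)), (316, 283, np.float64(703.0), np.float64(102.0))]
wrist 13410.5 [(543, 0, np.float64(701.0), np.float64(-52.0)), (517, 129, np.float64(697.0), np.float64(-182.0)), (420, 127, np.float64(586.0), np.float64(-180.0)), (434, 0, np.float64(589.0), np.float64(-52.0))]
```

View pics/c7.png

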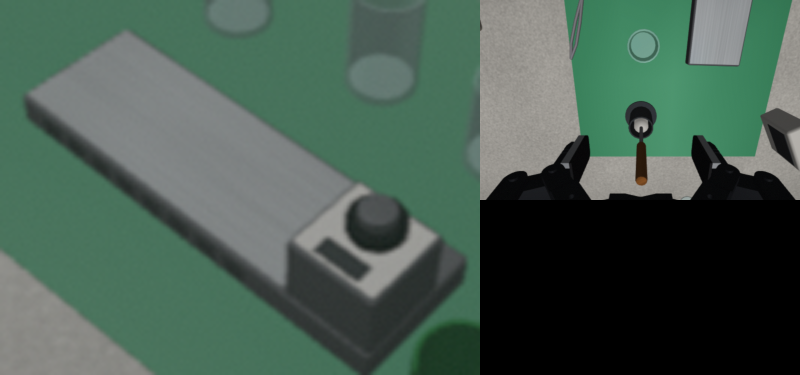

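The plate's -y end is at y≈-182, so its centre is about (644.5,-33), with a slight yaw. The jars will go to y=55, -38 and -131. I start with the low jar.

Request:
{"api": "play_rows", "payload": {"commands": [[1,[0.06,0.004,0.06],[0,0,0]],[1,[0.08,0.005,0.1],[0,0,0]],[1,[0.08,0.004,0.12],[0,0,0]],[1,[0.06,0.004,0.14],[0,0,0]],[1,[0.024,0,0.14],[0,0,0]],[1,[0,0,0.12],[0,0,0]],[1,[0,0,0.06],[0,0,0]],[1,[0,0,0],[0,0,0]]]}}

```text
time: 38.1
tool_pos: [476.2, -140.2, 112.7]
tcp_rot: [[0.001, 1.0, -0.006], [1.0, -0.001, 0.002], [0.002, -0.006, -1.0]]
wrist_force: [-0.5, 0.4, -0.3]
finger_gap: 85.6
gripper_force: 0.0
```

```bash
python3 - <<'E'
from h import *
s=st();go(s,478.5,-139,28)
c,im=shot('wrist','w10')
print(proj(c,(478,-139,70)),proj(c,(478,-139,6)))
k=lambda i,x,y,w,h,f:cv2.resize(i[y:y+h,x:x+w],(w*f,h*f),interpolation=cv2.INTER_CUBIC)
cv2.imwrite('pics/c8.png',im)
E
```

```text
t38.1 tcp [ 476.2 -140.2  112.7] rotfix [-0.012 -0.003 -0.002] F [-0.5  0.4 -0.3] gap 85.6 gf 0.0
-> (478.5, -139, 28) tot [0.005 0.009 0.339] rows 3 each [0.0016 0.0031 0.1129]
[324.17141719 231.60133656] [323.98649306 196.30263423]
```

View pics/c8.png

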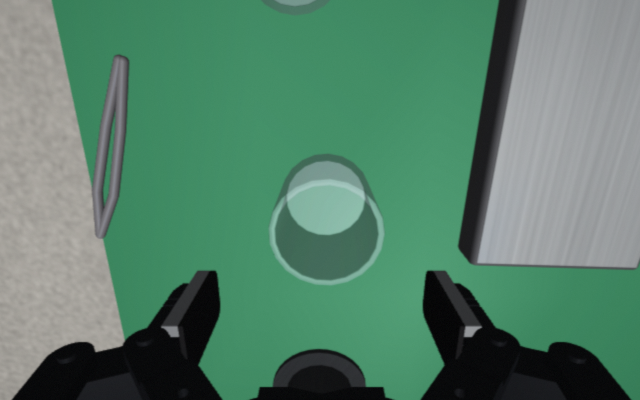

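The low jar's rim is centred at (327,232), within 3 px of the prediction. I'll go down and grip it.

Request:
{"api": "play_rows", "payload": {"commands": [[1,[0.002,0.008,0.07],[0,0,0]],[1,[0,0,0.1],[0,0,0]],[1,[0,0,0.1],[0,0,0]],[1,[0,0,0.06],[0,0,0]],[1,[0,0,0.022],[0,0,0]],[1,[0,0,0],[0,0,0]],[-1,[0,0,0],[0,0,0]],[-1,[0,0,0],[0,0,0]]], "force": 30}}

```text
time: 38.82
tool_pos: [481.2, -140.3, 29.5]
tcp_rot: [[0.001, 1.0, 0.002], [1.0, -0.001, -0.001], [-0.001, 0.002, -1.0]]
wrist_force: [-1.4, 0.6, 21.1]
finger_gap: 64.8
gripper_force: 27.2
```

Request:
{"api": "play_rows", "payload": {"commands": [[-1,[0,0,0],[0,0,0]],[-1,[0,0,0],[0,0,0]],[-1,[0,0,0],[0,0,0]],[-1,[0,0,0],[0,0,0]]]}}

```text
time: 39.15
tool_pos: [481.2, -140.3, 29.7]
tcp_rot: [[0.001, 1.0, 0.002], [1.0, -0.001, -0.001], [-0.001, 0.002, -1.0]]
wrist_force: [-0.7, -1.8, 7.4]
finger_gap: 64.6
gripper_force: 33.7
```

```bash
python3 - <<'E'
from h import *
s=st();go(s,642,-131,128)
E
```

```text
t39.1 tcp [ 481.2 -140.3   29.7] rotfix [ 0.005  0.002 -0.002] F [-0.7 -1.8  7.4] gap 64.6 gf 33.7
-> (642, -131, 128) tot [ 0.037  0.643 -0.393] rows 7 each [ 0.0053  0.0919 -0.0562]
```

Request:
{"api": "play_rows", "payload": {"commands": [[-1,[0,0,-0.04],[0,0,0]],[-1,[0,0,-0.08],[0,0,0]],[-1,[0,0,-0.09],[0,0,0]],[-1,[0,0.04,-0.09],[0,0,0]],[-1,[0.005,0.08,0],[0,0,0]],[-1,[0.01,0.1,0],[0,0,0]],[-1,[0.01,0.1,0],[0,0,0]],[-1,[0.006,0.1,0],[0,0,0]]]}}

```text
time: 39.82
tool_pos: [586.3, -131.9, 104.5]
tcp_rot: [[0.001, 1.0, 0.001], [1.0, -0.001, -0.0], [-0.0, 0.001, -1.0]]
wrist_force: [-0.2, 0.0, -3.6]
finger_gap: 64.7
gripper_force: 35.5
```

Request:
{"api": "play_rows", "payload": {"commands": [[-1,[0.006,0.1,0],[0,0,0]],[-1,[0,0.08,0],[0,0,0]],[-1,[0,0.04,0],[0,0,0]],[-1,[0,0,0],[0,0,0]],[-1,[0,0,0],[0,0,0]],[-1,[0,0,0],[0,0,0]]]}}

```text
time: 40.32
tool_pos: [638.6, -130.6, 102.9]
tcp_rot: [[0.001, 1.0, -0.002], [1.0, -0.001, 0.0], [0.0, -0.002, -1.0]]
wrist_force: [-0.4, -0.7, -4.4]
finger_gap: 64.4
gripper_force: 35.5
```

```bash
python3 - <<'E'
from h import *
s=st();go(s,642,-131,60.5)
c,im=shot('top','t5')
a0=cv2.imread('pics/t4.png');d=cv2.absdiff(a0,im).max(2)
for n,b in (('mid',(245,245,38,40)),('tall',(300,247,38,38)),('tray',(140,240,105,50))):
    x,y,w,h=b; print(n,(d[y:y+h,x:x+w]>25).sum())
E
```

```text
t40.3 tcp [ 638.6 -130.6  102.9] rotfix [-0.004 -0.001 -0.002] F [-0.4 -0.7 -4.4] gap 64.4 gf 35.5
-> (642, -131, 60.5) tot [-0.002  0.014  0.17 ] rows 2 each [-0.0008  0.0068  0.0848]
mid 0
tall 0
tray 0
```

Request:
{"api": "play_rows", "payload": {"commands": [[-1,[0,0.012,0.04],[0,0,0]],[-1,[0,0,0.06],[0,0,0]],[-1,[0,0,0.04],[0,0,0]],[-1,[0,0,0.02],[0,0,0]],[-1,[0,0,0.01],[0,0,0]],[-1,[0,0,0],[0,0,0]],[-1,[0,0,0],[0,0,0]]]}}

```text
time: 40.95
tool_pos: [642.9, -130.7, 59.9]
tcp_rot: [[0.001, 1.0, -0.001], [1.0, -0.001, 0.0], [0.0, -0.001, -1.0]]
wrist_force: [0.3, 0.6, -2.8]
finger_gap: 64.4
gripper_force: 34.2
```

Request:
{"api": "play_rows", "payload": {"commands": [[-1,[0,0,0.004],[0,0,0]],[-1,[0,0,0],[0,0,0]],[-1,[0,0,0],[0,0,0]]]}}

```text
time: 41.2
tool_pos: [643.2, -130.7, 59.6]
tcp_rot: [[0.001, 1.0, -0.0], [1.0, -0.001, 0.0], [0.0, -0.0, -1.0]]
wrist_force: [-2.3, 1.3, 1.5]
finger_gap: 64.5
gripper_force: 34.7
```

Request:
{"api": "play_rows", "payload": {"commands": [[1,[0,0,0],[0,0,0]],[1,[0,0,0],[0,0,0]],[1,[0,0,0],[0,0,0]],[1,[0,0,-0.03],[0,0,0]],[1,[0,0,-0.08],[0,0,0]],[1,[0,0,-0.12],[0,0,0]],[1,[0,0,-0.14],[0,0,0]],[1,[0,0,-0.13],[0,0,0]]]}}

```text
time: 41.87
tool_pos: [643.2, -130.7, 186.4]
tcp_rot: [[0.001, 1.0, -0.0], [1.0, -0.001, 0.0], [0.0, -0.0, -1.0]]
wrist_force: [1.4, -0.6, -0.6]
finger_gap: 85.4
gripper_force: 0.0
```

Request:
{"api": "play_rows", "payload": {"commands": [[1,[0.04,-0.05,-0.06],[0,0,0]],[1,[0.08,-0.1,0],[0,0,0]],[1,[0.08,-0.1,0],[0,0,0]],[1,[0.08,-0.1,0],[0,0,0]],[1,[0.08,-0.1,0],[0,0,0]],[1,[0.08,-0.1,0],[0,0,0]],[1,[0.08,-0.1,0],[0,0,0]],[1,[0.06,-0.082,0],[0,0,0]]]}}

```text
time: 42.53
tool_pos: [458.6, 15.5, 200.0]
tcp_rot: [[0.001, 1.0, 0.0], [1.0, -0.001, 0.0], [0.0, 0.0, -1.0]]
wrist_force: [-1.1, -0.0, 1.1]
finger_gap: 85.6
gripper_force: 0.0
```

Request:
{"api": "play_rows", "payload": {"commands": [[1,[0,0,0],[0,0,0]],[1,[0,0,0],[0,0,0]]]}}

```text
time: 42.7
tool_pos: [460.1, 15.0, 200.3]
tcp_rot: [[-0.001, 1.0, 0.001], [1.0, 0.001, -0.0], [-0.0, 0.001, -1.0]]
wrist_force: [1.2, -0.3, -0.3]
finger_gap: 85.0
gripper_force: 0.0
```

```bash
python3 - <<'E'
from h import *
s=st();go(s,460,14.5,70)
w,iw=shot('wrist','w11')
print('tall rim',proj(w,(459.5,14.5,110)))
c,im=shot('scene','s8');a0=cv2.imread('pics/s7.png');d=cv2.absdiff(a0,im).max(2)
for n,b in (('mid',(380,195,35,55)),('tray',(420,240,110,90)),('tall',(335,195,35,30))):
    x,y,w_,h=b; print(n,(d[y:y+h,x:x+w_]>25).sum())
g=cv2.GaussianBlur(cv2.cvtColor(iw,cv2.COLOR_BGR2GRAY),(5,5),1)
p=proj(w,(459.5,14.5,110));R=33*w[0][0,0]/(w[1][:3,:3]@np.array([459.5,14.5,110])+w[1][:3,3])[2]
m=iw[int(p[1]-90):int(p[1]+90),210:430] ; o=(210,int(p[1]-90))
cs=cv2.HoughCircles(cv2.cvtColor(m,cv2.COLOR_BGR2GRAY),cv2.HOUGH_GRADIENT,1.5,60,param1=80,param2=25,minRadius=int(R*.85),maxRadius=int(R*1.15))
print(R,None if cs is None else (cs[0]+[o[0],o[1],0])[:3])
E
```

```text
t42.7 tcp [460.1  15.  200.3] rotfix [0.003 0.    0.001] F [ 1.2 -0.3 -0.3] gap 85.0 gf 0.0
-> (460, 14.5, 70) tot [-0.002 -0.001  0.521] rows 5 each [-4.000e-04 -1.000e-04  1.043e-01]
tall rim [319.43382398 205.72941458]
mid 0
tray 0
tall 0
47.760163387454995 [[318.75       205.75        44.65000153]]
```

Request:
{"api": "play_rows", "payload": {"commands": [[1,[0,0,0.07],[0,0,0]],[1,[0,0,0.12],[0,0,0]],[1,[0,0,0.12],[0,0,0]],[1,[0,0,0.12],[0,0,0]],[1,[0,0,0.06],[0,0,0]],[1,[0,0,0.03],[0,0,0]],[1,[0,0,0],[0,0,0]],[-1,[0,0,0],[0,0,0]]]}}

```text
time: 43.47
tool_pos: [461.4, 14.0, 69.7]
tcp_rot: [[0.002, 1.0, 0.0], [1.0, -0.002, -0.0], [-0.0, 0.0, -1.0]]
wrist_force: [-0.4, 0.8, 0.3]
finger_gap: 75.5
gripper_force: 0.0
```

Request:
{"api": "play_rows", "payload": {"commands": [[-1,[0,0,0],[0,0,0]],[-1,[0,0,0],[0,0,0]],[-1,[0,0,0],[0,0,0]],[-1,[0,0,0],[0,0,0]],[-1,[0,0,0],[0,0,0]]]}}

```text
time: 43.88
tool_pos: [461.2, 14.4, 70.5]
tcp_rot: [[0.001, 1.0, 0.002], [1.0, -0.001, -0.0], [-0.0, 0.002, -1.0]]
wrist_force: [-2.5, -0.3, 8.3]
finger_gap: 65.8
gripper_force: 34.5
```

Request:
{"api": "play_rows", "payload": {"commands": [[-1,[0,0,-0.05],[0,0,0]],[-1,[0,0,-0.09],[0,0,0]],[-1,[0,0,-0.11],[0,0,0]],[-1,[-0.02,0.04,-0.09],[0,0,0]],[-1,[-0.03,0.08,-0.02],[0,0,0]],[-1,[-0.03,0.1,0],[0,0,0]],[-1,[-0.03,0.1,0],[0,0,0]],[-1,[-0.03,0.1,0],[0,0,0]]]}}

```text
time: 44.55
tool_pos: [566.2, -20.9, 159.9]
tcp_rot: [[0.001, 1.0, 0.0], [1.0, -0.001, -0.0], [-0.0, 0.0, -1.0]]
wrist_force: [-0.9, 0.0, -3.9]
finger_gap: 65.9
gripper_force: 36.0
```

Request:
{"api": "play_rows", "payload": {"commands": [[-1,[-0.03,0.1,0],[0,0,0]],[-1,[-0.03,0.1,0],[0,0,0]],[-1,[-0.01,0.08,0],[0,0,0]],[-1,[0,0.038,0],[0,0,0]],[-1,[0,0,0],[0,0,0]],[-1,[0,0,0],[0,0,0]],[-1,[0,0,0],[0,0,0]]]}}

```text
time: 45.13
tool_pos: [643.2, -37.9, 159.0]
tcp_rot: [[0.001, 1.0, -0.002], [1.0, -0.001, 0.0], [0.0, -0.002, -1.0]]
wrist_force: [-0.3, -0.5, -4.1]
finger_gap: 65.9
gripper_force: 36.0
```

```bash
python3 - <<'E'
from h import *
s=st();go(s,644.5,-38,101)
E
```

```text
t45.1 tcp [643.2 -37.9 159. ] rotfix [-0.005 -0.    -0.001] F [-0.3 -0.5 -4.1] gap 65.9 gf 36.0
-> (644.5, -38, 101) tot [-0.001  0.005  0.232] rows 2 each [-0.0003  0.0026  0.116 ]
```

Request:
{"api": "play_rows", "payload": {"commands": [[-1,[0,0.004,0.05],[0,0,0]],[-1,[0,0,0.08],[0,0,0]],[-1,[0,0,0.06],[0,0,0]],[-1,[0,0,0.03],[0,0,0]],[-1,[0,0,0.01],[0,0,0]],[-1,[0,0,0],[0,0,0]],[-1,[0,0,0],[0,0,0]]]}}

```text
time: 45.72
tool_pos: [645.8, -38.1, 102.1]
tcp_rot: [[0.001, 1.0, 0.0], [1.0, -0.001, 0.0], [0.0, 0.0, -1.0]]
wrist_force: [-0.5, -0.2, -3.8]
finger_gap: 65.9
gripper_force: 36.0
```

Request:
{"api": "play_rows", "payload": {"commands": [[-1,[0,0,0.004],[0,0,0]],[-1,[0,0,0],[0,0,0]],[-1,[0,0,0],[0,0,0]]]}}

```text
time: 45.97
tool_pos: [646.0, -38.3, 101.3]
tcp_rot: [[0.001, 1.0, 0.0], [1.0, -0.001, -0.0], [-0.0, 0.0, -1.0]]
wrist_force: [0.9, 0.7, -3.3]
finger_gap: 65.7
gripper_force: 36.0
```

Request:
{"api": "play_rows", "payload": {"commands": [[-1,[0,0,0.005],[0,0,0]],[-1,[0,0,0],[0,0,0]],[-1,[0,0,0],[0,0,0]],[1,[0,0,0],[0,0,0]],[1,[0,0,0],[0,0,0]],[1,[0,0,0],[0,0,0]],[1,[0,0,-0.03],[0,0,0]],[1,[0,0,-0.08],[0,0,0]]]}}

```text
time: 46.63
tool_pos: [644.0, -38.1, 125.2]
tcp_rot: [[0.001, 1.0, -0.005], [1.0, -0.001, 0.0], [0.0, -0.005, -1.0]]
wrist_force: [0.3, 0.4, 0.4]
finger_gap: 85.0
gripper_force: 0.0
```

Request:
{"api": "play_rows", "payload": {"commands": [[1,[0,0,-0.12],[0,0,0]],[1,[0,0,-0.12],[0,0,0]],[1,[0.04,-0.04,-0.04],[0,0,0]],[1,[0.08,-0.08,0],[0,0,0]],[1,[0.08,-0.08,0],[0,0,0]],[1,[0.1,-0.08,0],[0,0,0]],[1,[0.1,-0.08,0],[0,0,0]],[1,[0.1,-0.08,0],[0,0,0]]]}}

```text
time: 47.3
tool_pos: [535.2, 87.7, 197.9]
tcp_rot: [[0.002, 1.0, 0.001], [1.0, -0.002, 0.0], [0.0, 0.001, -1.0]]
wrist_force: [0.1, 0.1, 1.4]
finger_gap: 85.6
gripper_force: 0.0
```

Request:
{"api": "play_rows", "payload": {"commands": [[1,[0.1,-0.08,0],[0,0,0]],[1,[0.08,-0.08,0],[0,0,0]],[1,[0.06,-0.08,0],[0,0,0]],[1,[0.008,-0.024,0],[0,0,0]],[1,[0,0,0],[0,0,0]],[1,[0,0,0],[0,0,0]]]}}

```text
time: 47.8
tool_pos: [470.8, 148.9, 197.9]
tcp_rot: [[0.0, 1.0, 0.002], [1.0, -0.0, 0.0], [0.0, 0.002, -1.0]]
wrist_force: [0.4, -0.4, 0.5]
finger_gap: 84.9
gripper_force: 0.0
```

```bash
cat >> h.py <<'E'
def rim(w,iw,P):
    p=proj(w,P);R=33*w[0][0,0]/(w[1][:3,:3]@np.array(P,float)+w[1][:3,3])[2]
    y0=max(0,int(p[1]-100)); m=iw[y0:int(p[1]+100),200:440]
    cs=cv2.HoughCircles(cv2.cvtColor(m,cv2.COLOR_BGR2GRAY),cv2.HOUGH_GRADIENT,1.5,60,param1=80,param2=25,minRadius=int(R*.85),maxRadius=int(R*1.15))
    print('pred',p,R,None if cs is None else [np.round(np.r_[plane(w,c[0]+200,c[1]+y0,P[2])[:2],c[2]],1) for c in cs[0][:3]])
E
python3 - <<'E'
from h import *
s=st();go(s,469,149,50)
w,iw=shot('wrist','w12'); rim(w,iw,(469,149,90))
c,im=shot('scene','s9');a0=cv2.imread('pics/s7.png');d=cv2.absdiff(a0,im).max(2)
for n,b in (('mid',(380,205,35,45)),('tray',(420,240,110,90))):
    x,y,w_,h=b; print(n,(d[y:y+h,x:x+w_]>25).sum())
E
```

```text
t47.8 tcp [470.8 148.9 197.9] rotfix [ 0.003 -0.    -0.   ] F [ 0.4 -0.4  0.5] gap 84.9 gf 0.0
-> (469, 149, 50) tot [ 0.    -0.007  0.592] rows 5 each [ 1.000e-04 -1.400e-03  1.183e-01]
pred [317.91998133 196.98926919] 44.7898629146766 [array([467.8, 147.6,  40.1])]
mid 0
tray 0
```

Request:
{"api": "play_rows", "payload": {"commands": [[1,[0,-0.005,0.08],[0,0,0]],[1,[0,0,0.13],[0,0,0]],[1,[0,0,0.13],[0,0,0]],[1,[0,0,0.13],[0,0,0]],[1,[0,0,0.08],[0,0,0]],[1,[0,0,0.04],[0,0,0]],[1,[0,0,0],[0,0,0]],[-1,[0,0,0],[0,0,0]]]}}

```text
time: 48.57
tool_pos: [469.5, 148.6, 49.8]
tcp_rot: [[0.002, 1.0, -0.0], [1.0, -0.002, -0.0], [-0.0, -0.0, -1.0]]
wrist_force: [0.1, 0.1, -0.4]
finger_gap: 75.6
gripper_force: 0.0
```

Request:
{"api": "play_rows", "payload": {"commands": [[-1,[0,0,0],[0,0,0]],[-1,[0,0,0],[0,0,0]],[-1,[0,0,0],[0,0,0]],[-1,[0,0,0],[0,0,0]],[-1,[0,0,0],[0,0,0]]]}}

```text
time: 48.98
tool_pos: [469.7, 149.2, 50.9]
tcp_rot: [[0.001, 1.0, 0.002], [1.0, -0.001, 0.001], [0.001, 0.002, -1.0]]
wrist_force: [-1.0, -0.9, 7.0]
finger_gap: 65.2
gripper_force: 34.8
```

Request:
{"api": "play_rows", "payload": {"commands": [[-1,[0,0,-0.05],[0,0,0]],[-1,[0,0,-0.09],[0,0,0]],[-1,[0,0,-0.11],[0,0,0]],[-1,[-0.02,0.02,-0.09],[0,0,0]],[-1,[-0.06,0.06,-0.02],[0,0,0]],[-1,[-0.08,0.08,0],[0,0,0]],[-1,[-0.08,0.1,0],[0,0,0]],[-1,[-0.08,0.1,0],[0,0,0]]]}}

```text
time: 49.65
tool_pos: [559.1, 68.1, 140.2]
tcp_rot: [[0.0, 1.0, 0.0], [1.0, -0.0, 0.0], [0.0, 0.0, -1.0]]
wrist_force: [0.6, 0.1, -3.3]
finger_gap: 65.6
gripper_force: 35.6
```

Request:
{"api": "play_rows", "payload": {"commands": [[-1,[-0.05,0.1,0],[0,0,0]],[-1,[-0.005,0.1,0],[0,0,0]],[-1,[0,0.1,0],[0,0,0]],[-1,[0,0.05,0],[0,0,0]],[-1,[0,0,0],[0,0,0]],[-1,[0,0,0],[0,0,0]],[-1,[0,0,0],[0,0,0]]]}}

```text
time: 50.23
tool_pos: [644.6, 55.1, 139.1]
tcp_rot: [[0.001, 1.0, -0.002], [1.0, -0.001, -0.0], [-0.0, -0.002, -1.0]]
wrist_force: [0.2, 0.1, -3.2]
finger_gap: 65.4
gripper_force: 35.7
```

```bash
python3 - <<'E'
from h import *
s=st();go(s,646.5,55,80.5)
E
```

```text
t50.2 tcp [644.6  55.1 139.1] rotfix [-0.005  0.    -0.002] F [ 0.2  0.1 -3.2] gap 65.4 gf 35.7
-> (646.5, 55, 80.5) tot [-0.     0.008  0.235] rows 2 each [-1.000e-04  3.800e-03  1.173e-01]
```

Request:
{"api": "play_rows", "payload": {"commands": [[-1,[0,0.005,0.05],[0,0,0]],[-1,[0,0,0.08],[0,0,0]],[-1,[0,0,0.06],[0,0,0]],[-1,[0,0,0.03],[0,0,0]],[-1,[0,0,0.012],[0,0,0]],[-1,[0,0,0.004],[0,0,0]],[-1,[0,0,0],[0,0,0]],[-1,[0,0,0],[0,0,0]]]}}

```text
time: 50.9
tool_pos: [647.3, 55.1, 81.0]
tcp_rot: [[0.001, 1.0, 0.0], [1.0, -0.001, 0.0], [0.0, 0.0, -1.0]]
wrist_force: [-1.2, -0.4, -1.5]
finger_gap: 65.7
gripper_force: 35.2
```

Request:
{"api": "play_rows", "payload": {"commands": [[-1,[0,0,0.003],[0,0,0]],[-1,[0,0,0],[0,0,0]],[-1,[0,0,0],[0,0,0]]]}}

```text
time: 51.15
tool_pos: [647.3, 55.1, 80.9]
tcp_rot: [[0.001, 1.0, -0.0], [1.0, -0.001, 0.0], [0.0, -0.0, -1.0]]
wrist_force: [-3.5, -0.2, 5.8]
finger_gap: 65.6
gripper_force: 35.8
```

Request:
{"api": "play_rows", "payload": {"commands": [[1,[0,0,0],[0,0,0]],[1,[0,0,0],[0,0,0]],[1,[0,0,0],[0,0,0]],[1,[0,0,-0.03],[0,0,0]],[1,[0,0,-0.08],[0,0,0]],[1,[0,0,-0.12],[0,0,0]],[1,[0,0,-0.14],[0,0,0]],[-1,[0,0,-0.14],[0,0,0]]]}}

```text
time: 51.82
tool_pos: [647.1, 54.9, 208.9]
tcp_rot: [[0.001, 1.0, -0.001], [1.0, -0.001, -0.0], [-0.0, -0.001, -1.0]]
wrist_force: [1.1, 0.3, -0.6]
finger_gap: 75.4
gripper_force: 0.0
```

Request:
{"api": "play_rows", "payload": {"commands": [[-1,[0,-0.1,-0.06],[0,0,0]],[-1,[0,-0.14,0],[0,0,0]],[-1,[0,-0.14,0],[0,0,0]],[-1,[0,-0.14,0],[0,0,0]],[-1,[0,-0.14,0],[0,0,0]],[-1,[0,-0.1,0],[0,0,0]],[-1,[0,0,0],[0,0,0]],[-1,[0,0,0],[0,0,0]]]}}

```text
time: 52.48
tool_pos: [457.0, 55.2, 223.4]
tcp_rot: [[0.001, 1.0, 0.001], [1.0, -0.001, 0.0], [0.0, 0.001, -1.0]]
wrist_force: [0.5, 0.5, -0.1]
finger_gap: 0.1
gripper_force: 0.0
```

```bash
python3 - <<'E'
from h import *
s=st();c,im=shot('scene','s10');t,it=shot('top','t6'); w,iw=shot('wrist','w13')
k=lambda i,x,y,w,h,f:cv2.resize(i[y:y+h,x:x+w],(w*f,h*f),interpolation=cv2.INTER_CUBIC)
A=k(it,140,150,265,140,3)[:, :795]; B=cv2.copyMakeBorder(k(im,230,170,155,90*1,2),0,0,0,0,cv2.BORDER_CONSTANT)
C=cv2.resize(iw,(480,300))[:180]; 
B=k(im,225,155,158,145,1); B=cv2.resize(B,(196,180)) ; 
B2=cv2.resize(im[155:325,225:385],(315,180))
cv2.imwrite('pics/c9.png',np.vstack([A,np.hstack([C,B2])]))
E
```

```text
t52.5 tcp [457.   55.2 223.4] rotfix [ 0.003 -0.    -0.001] F [ 0.5  0.5 -0.1] gap 0.1 gf 0.0
```

View pics/c9.png

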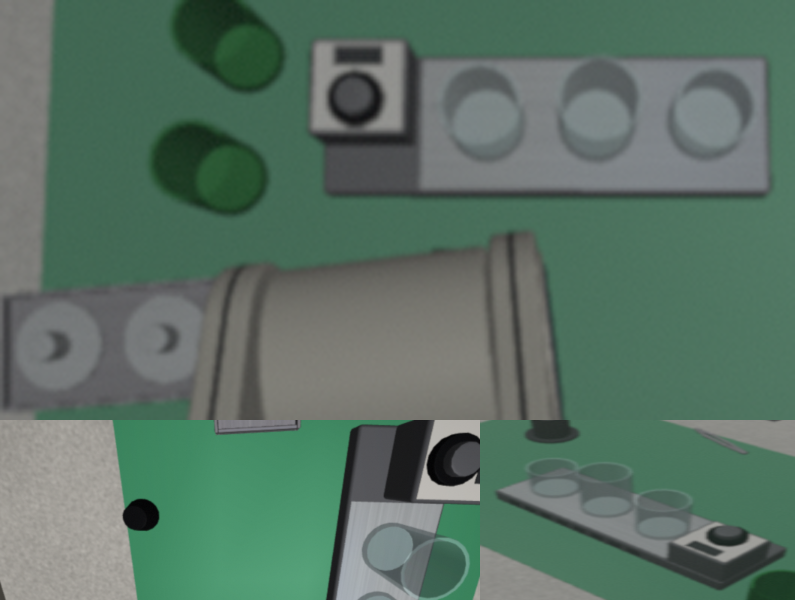

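All three jars stand upright on the plate. In the top view the button is at (258,182), and in the scene view at (351,260).

```bash
python3 - <<'E'
from h import *
t,c,w=cam('top'),cam('scene'),cam('wrist')
a,b,d=(257.7,182),(351,259.7),(615,47)
for X in (tri(t,a,c,b),tri(t,a,w,d),tri(c,b,w,d)): print(np.round(X,1))
# block top face
print([np.round(plane(t,140+u/3,150+v/3,90)[:2],1) for u,v in ((312,40),(408,40),(410,132),(311,132))])
for z in (96,105): print(z,np.round(plane(t,*a,z),1),np.round(plane(c,*b,z),1),np.round(plane(w,*d,z),1))
s=st();go(s,656,155,160);go(s,656,155,115)
E
```

```text
[656.1 154.7 107.2]
[658.2 156.4 103.8]
[655.7 156.7 107.9]
[array([708.2, 190.7]), array([705.6, 112.5]), array([629.9, 111.3]), array([632.3, 191. ])]
96 [659.3 155.9  96. ] [647.4 150.4  96. ] [664.1 158.6  96. ]
105 [657.3 154.1 105. ] [653.9 154.6 105. ] [657.3 157.9 105. ]
t52.6 tcp [459.   55.3 223.1] rotfix [ 0.004 -0.    -0.002] F [ 0.6  0.2 -0.5] gap 0.2 gf 0.0
-> (656, 155, 160) tot [0.399 0.788 0.253] rows 8 each [0.0499 0.0985 0.0316]
-> (656, 155, 115) tot [0.399 0.788 0.433] rows 9 each [0.0443 0.0876 0.0481]
```

Request:
{"api": "play_rows", "payload": {"commands": [[-1,[0.03,0.06,0],[0,0,0]],[-1,[0.05,0.1,0],[0,0,0]],[-1,[0.06,0.11,0],[0,0,0]],[-1,[0.06,0.11,0],[0,0,0]],[-1,[0.06,0.11,0.02],[0,0,0]],[-1,[0.06,0.11,0.05],[0,0,0]],[-1,[0.05,0.1,0.07],[0,0,0]],[-1,[0.028,0.09,0.06],[0,0,0]]]}}

```text
time: 53.3
tool_pos: [657.8, 156.1, 171.2]
tcp_rot: [[0.0, 1.0, 0.001], [1.0, -0.0, 0.0], [0.0, 0.001, -1.0]]
wrist_force: [1.0, -0.4, 0.8]
finger_gap: -0.0
gripper_force: 0.0
```

Request:
{"api": "play_rows", "payload": {"commands": [[-1,[0,0,0.08],[0,0,0]],[-1,[0,0,0.1],[0,0,0]],[-1,[0,0,0.03],[0,0,0]],[-1,[0,0,0],[0,0,0]],[-1,[0,0,0],[0,0,0]]]}}

```text
time: 53.72
tool_pos: [655.4, 154.4, 119.9]
tcp_rot: [[0.001, 1.0, -0.001], [1.0, -0.001, -0.0], [-0.0, -0.001, -1.0]]
wrist_force: [-0.3, -0.2, 0.6]
finger_gap: 0.1
gripper_force: 0.0
```

```bash
python3 - <<'E'
from h import *
s=st();go(s,656.5,155.5,106)
w,iw=shot('wrist','w14')
print(proj(w,(656.5,155.5,106)))
t,it=shot('top','t7')
c,im=shot('scene','s11');a0=cv2.imread('pics/s10.png');d=cv2.absdiff(a0,im).max(2)
for n,b in (('tray',(420,240,110,90)),('jars',(235,170,95,60))):
    x,y,w_,h=b; print(n,(d[y:y+h,x:x+w_]>25).sum())
E
```

```text
t53.7 tcp [655.4 154.4 119.9] rotfix [-0.001  0.    -0.002] F [-0.3 -0.2  0.6] gap 0.1 gf 0.0
-> (656.5, 155.5, 106) tot [0.004 0.004 0.055] rows 1 each [0.0043 0.0044 0.0555]
[322.55477379 255.62395724]
tray 0
jars 0
```

Request:
{"api": "play_rows", "payload": {"commands": [[-1,[0.004,0.004,0.02],[0,0,0]],[-1,[0,0,0.02],[0,0,0]],[-1,[0,0,0.008],[0,0,0]],[-1,[0,0,0],[0,0,0]],[-1,[0,0,0],[0,0,0]]]}}

```text
time: 54.28
tool_pos: [656.6, 155.7, 108.5]
tcp_rot: [[0.001, 1.0, 0.001], [1.0, -0.001, 0.0], [0.0, 0.001, -1.0]]
wrist_force: [0.3, 0.7, 4.0]
finger_gap: -0.1
gripper_force: 1.7
```

Request:
{"api": "play_rows", "payload": {"commands": [[-1,[0,0,0.008],[0,0,0]],[-1,[0,0,0],[0,0,0]],[-1,[0,0,0],[0,0,0]]]}}

```text
time: 54.53
tool_pos: [656.6, 155.7, 106.5]
tcp_rot: [[0.001, 1.0, 0.001], [1.0, -0.001, 0.0], [0.0, 0.001, -1.0]]
wrist_force: [2.4, 1.1, 3.7]
finger_gap: -0.3
gripper_force: 2.3
```

Request:
{"api": "play_rows", "payload": {"commands": [[-1,[0,0,0.008],[0,0,0]],[-1,[0,0,0],[0,0,0]],[-1,[0,0,0],[0,0,0]]]}}

```text
time: 54.78
tool_pos: [656.7, 155.7, 105.9]
tcp_rot: [[0.001, 1.0, 0.002], [1.0, -0.001, 0.0], [0.0, 0.002, -1.0]]
wrist_force: [-1.6, -0.3, 14.6]
finger_gap: -0.1
gripper_force: 7.4
```

Request:
{"api": "play_rows", "payload": {"commands": [[-1,[0,0,0.008],[0,0,0]],[-1,[0,0,0],[0,0,0]],[-1,[0,0,0],[0,0,0]]]}}

```text
time: 55.03
tool_pos: [656.8, 155.7, 105.7]
tcp_rot: [[0.001, 1.0, 0.002], [1.0, -0.001, 0.0], [0.0, 0.002, -1.0]]
wrist_force: [-6.8, -1.0, 27.4]
finger_gap: -0.1
gripper_force: 13.5
```

The button is at its hard stop with 27 N. I'll let it go and back away.

Request:
{"api": "play_rows", "payload": {"commands": [[-1,[0,0,-0.03],[0,0,0]],[-1,[0,0,-0.05],[0,0,0]],[-1,[0,0,-0.1],[0,0,0]],[-1,[0,0,-0.14],[0,0,0]],[-1,[0,0,-0.14],[0,0,0]],[-1,[0,-0.1,-0.06],[0,0,0]],[-1,[0,-0.14,0],[0,0,0]],[-1,[0,-0.14,0],[0,0,0]]]}}

```text
time: 55.7
tool_pos: [560.2, 155.4, 233.0]
tcp_rot: [[0.002, 1.0, 0.001], [1.0, -0.002, 0.0], [0.0, 0.001, -1.0]]
wrist_force: [-0.6, 0.7, 0.3]
finger_gap: 0.0
gripper_force: 0.0
```

Request:
{"api": "play_rows", "payload": {"commands": [[-1,[0,-0.1,0],[0,0,0]],[-1,[0,0,0],[0,0,0]],[-1,[0,0,0],[0,0,0]],[-1,[0,0,0],[0,0,0]]]}}

```text
time: 56.03
tool_pos: [536.5, 155.7, 232.2]
tcp_rot: [[0.001, 1.0, 0.0], [1.0, -0.001, -0.0], [-0.0, 0.0, -1.0]]
wrist_force: [-0.3, -0.1, 0.4]
finger_gap: -0.3
gripper_force: 0.0
```

```bash
python3 - <<'E'
from h import *
s=st()
c,im=shot('scene','s12');a0=cv2.imread('pics/s10.png');d=cv2.absdiff(a0,im).max(2)
for n,b in (('tray+lids',(395,240,135,90)),('jars',(225,170,110,110)),('button',(325,248,55,55)),('brush',(245,93,30,82))):
    x,y,w_,h=b; print(n,(d[y:y+h,x:x+w_]>25).sum())
E
```

```text
t56.0 tcp [536.5 155.7 232.2] rotfix [ 0.001  0.    -0.002] F [-0.3 -0.1  0.4] gap -0.3 gf 0.0
tray+lids 0
jars 0
button 0
brush 0
```

```bash
python3 -c "
from station import r
print(r.finish_job())"
```

```text
the job is handed in; nothing more can be done
None
```

I handed the job in after about 56 s of robot time: the three lids lie knob up in the tray, the jars were scrubbed tall, mid, low, the brush is back in its stand, the jars stand on the plate, and the start button was pressed to its stop and let go; no verdict came back.

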